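# Load the cell and screw the tail cap onto an inspection lamp

### The job

Finish the inspection lamp in the tilted nest: put the blue cell, nub up, down into its open tube onto the spring and let go of it. Then set the tail cap over the cell so that it rests on top of the thread (its yellow stripes roughly in line with the yellow lines on the tube), turn it backward (counter-clockwise seen from above the cap) until it drops into the thread start, screw it forward (clockwise) until it stops, and let go. Leave the other things on the bench where they are.

Things in the scene. Friction and masses are not known exactly. Their poses are not given: they have to be found in the camera images.
- lamp: dark inspection lamp in a black nest, leaning 30 deg from vertical roughly towards the robot. Origin: centre of its open mouth, 172 mm above the bench; z points out of the mouth along the tube, x in the plane of the lean on the upper side. Angles below: counter-clockwise about z from x. Bore 36 mm; neck 42 mm outside down to 25 mm below the mouth, then a 62 mm barrel to 120 mm below it
- thread: the thread ridges on the neck (frame as the lamp): three starts, right-handed, 53 mm over them, 4 mm thick. Each starts high at 34 deg (154, 274), its top 3 mm below the mouth, and falls 8 mm in 68 deg going clockwise to -34 deg. There a post 12 deg wide, as high as the mouth, bars the way above and below the ridge
- set_line (a point): on the neck at angle 0, 8.5 mm below the mouth, 25 mm from the axis. Yellow lines on the barrel at 0, 120 and 240 deg show where the cap's stripes are set down, halfway along the ridges
- thread_gap (a point): middle of one thread start gap, on its floor, at angle 54 deg (others 174, 294), 14.5 mm below the mouth, 25 mm from the axis. The gap is 40 deg wide, open above, between a ridge's high end and the next ridge's post. From it a channel 7.5 mm high runs clockwise under the ridge, parallel to it, to the post
- follower (a joint): brass spring follower inside the tube, 0 at rest (its face 36 mm below the mouth), grows as it is pressed down, up to 0.015 m; it pushes back with 2.4 N at rest and 0.5 N more per mm
- cell: blue round cell, 32 mm diameter, 70 mm long including a steel nub 10 mm wide and 2 mm high on top, 0.14 kg, standing upright on the bench. Origin: centre of its lower end; z along it to the nub. Resting on the follower it stands 34 mm out of the mouth
- cap: dark tail cap standing mouth down, 64 mm diameter, 54.5 mm high, plus an orange grip bar on top (58 long, 22 wide, 28 high), 0.12 kg. Origin: centre of its rim; z up to the bar; the bar runs along x. Bore 56 mm, ceiling 50.5 mm above the rim. Rim height from the lamp's mouth: -8.5 mm set down at the lines, -4.5 just before the drop, -16 dropped (just touching the cell)
- cap_lug (a point): tip of the lug at the cap's +x: one of three 5 mm round steel pins, axis 4 mm above the rim, reaching in to 23 mm from the axis at 0, 120 and 240 deg, each under a yellow stripe on the skirt and top. At the stop the lugs are about 28 deg clockwise of the lines and the rim 20.8 mm below the mouth, the spring pressed about 4 mm; the spring and friction hold it there
- cap_grip (a point): point on the cap's axis in its grip bar, 70.5 mm above the rim (12 mm below the bar's top)
- jar: white jar with white lid, 64 mm diameter, 75 mm high, standing on the bench near the task's things; bystander. Origin: centre of its foot
- jar2: white jar, 68 mm diameter, 85 mm high, behind the lamp; bystander
- screw_bin: blue open bin full of screws, 170 x 120 x 75 mm; bystander
- cutters: blue-handled cutters, about 150 mm long, lying in front of the lamp; bystander
- driver: orange screwdriver, 190 mm long, lying on the bench; bystander
- reel_box: cardboard box, 100 x 70 x 50 mm, behind the lamp; bystander
There are look-alikes about, which are no part of the job. What is meant by the cell is not black or white, and is the smaller of those in its own colour.

How it is judged:
On the way, in this order (a step that is already met when the one before it is completed fails the run):
1. the cell stands in the tube on the spring follower, nub up, released (z of cell in the frame of lamp between -0.05 and -0.032 m and angle between the z axis of cell and the z axis of lamp, either way round below 0.15 rad and angle between cell's own z axis and vertical below 1 rad and contact force between the fingers and cell below 0.1 N), for 0.2 s.
2. the cap rests square on top of the thread ridges (rim 2 to 13.5 mm below the mouth, touching the ridges) (z of cap in the frame of lamp between -0.0135 and -0.002 m and angle between the z axis of cap and the z axis of lamp, either way round below 0.12 rad and angle between cap's own z axis and vertical below 1 rad and contact force between cap and thread above 0.2 N), for 0.2 s.
3. the cap has dropped into the thread start (rim more than 14.3 mm below the mouth) (z of cap in the frame of lamp below -0.0143 m and angle between the z axis of cap and the z axis of lamp, either way round below 0.12 rad), for 0.1 s.
At the end, for the whole second after the job is handed in: the cap is screwed home: rim at least 19.2 mm below the lamp's mouth, its axis within 0.1 rad of the tube's, at rest; the cell is in the tube, nub up, pressing the spring down at least 2 mm; everything released (z of cap in the frame of lamp between -0.025 and -0.0192 m and angle between the z axis of cap and the z axis of lamp, either way round below 0.1 rad and angle between each of cap, cell's own z axis and vertical below 1 rad and z of cell in the frame of lamp below -0.037 m and value of joint follower above 0.002 m and linear speed of each of cap, cell below 0.01 m/s); the robot touches nothing.
It fails at once if a bystander is moved by more than 25 mm (distance of any of jar, jar2, screw_bin, cutters, driver, reel_box from where it was at the start of the episode above 0.025 m).
It also fails if it takes over 72 s, if anything falls off the work surface, if the arm or the gripper's body presses on something with over 40 N, if the wrist force passes 120 N, or if a joint passes its speed limit or range.

### The arm

A 7-joint arm with a two-finger parallel gripper is mounted at the origin on the work surface. World frame = base frame: x ahead of the robot, y to its left, z up, the work surface at z = 0. Lengths are in m, angles in rad, forces in N, time in s.
With the tool pointing down it reaches from about 0.35 to 0.9 m from the base axis. Payload 8.1 kg.
Tool frame: the origin (TCP) lies midway between the tips of the shut fingers; the grasp point (between the pads) lies 19 mm behind it; z points along the fingers, y is the line along which they close (so a half turn about z gives the same grasp; the last joint's range is limited). The gripper opens to 92 mm and grips with 3 to 60 N. Pads are 19 mm wide; open, the fingers measure 130 mm over their backs; the gripper's body (75 mm by 190 mm) begins 47 mm behind the grasp point.
Start: joints at [-1.284, 0.434, 0.025, 1.573, -0.012, 1.134, -0.075], TCP at [0.238, 0.578, 0.227] pointing down, gripper open.
Joint ranges: [-2.62, 2.62], [-0.44, 2.09], [-1.27, 1.32], [0.08, 2.57], [-1.32, 4.46], [0.12, 2], [-2.74, 2.74]. Speed limits (rad/s): [2.22, 2.22, 3.01, 3.01, 3.14, 3.14, 3.14].

### API

Orientations are given as a rotation vector (axis times angle).
In Python, from cell import readout, get_image, calibration, ticket gives the robot as it stands. The module is installed in compiled form; this text tells all that it offers.
- The arm moves only by the tool move_arm, never from a script. Its argument "series" is a list of rows, each a list of 6 numbers: the shift along the world's x, y, z as a fraction of full scale, then the turn, a rotation vector about the world's x, y, z as a fraction of full scale. A call has 1 to 5 rows; each row is the pose to reach, as a shift and turn from the pose commanded when the call began; what a row does not reach only later rows make up. Full scale, the value 1, is 0.75 m for a shift and 60 degrees for a turn. A row lasts 1/10 s, in which the tool goes at most 50 mm and 8.59 degrees, less where a joint would pass 70% of its speed; a pose out of reach is approached as far as the arm can. A call with a number of a shift or a turn outside -1 to 1 is refused whole. A call with a gripper value outside its range is refused whole. "claw" is the opening, from -1 (shut) to 1 (fully open), so that 0 is half open, set as the call begins (left out, the last holds). The fingers move at their own pace and stop on an object; "squeeze" is the grip in N (left out, the last holds). Time passes only in rows, so rows that repeat a pose let the fingers close. It gives the time, the measured TCP pose, the force, the opening and the grip force at its end, in the units of the state.
- readout.observe(): the state, without advancing time (a new reading comes with each control period).
- get_image(name): name is "scene" or "top"; returns (picture, depth): 420x560x3 uint8, red, green, blue; 420x560 float32, m along the optical axis (not along the pixel's ray), 0 where there is no reading.
- calibration(name): a dict with "fx", "fy", "cx", "cy" (pixels), "k1" (the pictures are not rectified: a ray, as slopes to the right and down, at radius r is drawn at 1 + k1 r^2 times it, then the intrinsics apply), "view" (4x4, takes a point from world to camera coordinates). Camera axes: x right, y down, z forward; pixel columns grow to the right and rows downward; lengths in m; the calibration is good to about 2 mm. A picture is of the moment at which its call begins. calibration takes no time and is no camera call.
- ticket.sign_off(): hands the job in; it is judged then, once.
The state is a dict: "clock": time; "joints": joint angles; "dq": joint speeds; "joint_efforts": joint torques, N m; "position": TCP position; "ee_rot": TCP orientation; "force": force on the tool from outside, world axes, zero at the start; "ft_torque": the same for the moment, N m; "width": opening from 0.0 (shut) to 1.0 (fully open); "gripper_force": force on a finger pad.
Only numpy, scipy, OpenCV 4.12 (cv2) and the standard library are available. Lean on these libraries where they do the work, as an engineer would, in place of code of your own. Each camera call takes 0.05 s, during which the arm holds its last target. There are 200 camera calls.

## Working session

There is one attempt and no reset: what is moved stays moved. The work goes in short steps, Python scripts to look and compute and a tool call to move; the robot and the scene stay as the last step left them, time stands still between calls to the robot, and variables do not carry over. Pictures are saved under pics/ and viewed, at most 10 in all, crops included, and the job is handed in when it is done.

Besides the shell and the picture viewer there is one more tool, called by a JSON object that holds its "fn" and its "kwargs", one argument or row to a line. move_arm: Moves the arm, as the interface text tells. Shift numbers are shares of 0.75 m and turn numbers shares of 60 degrees, none past 1 either way. Its arguments: {"type":"object","properties":{"series":{"type":"array"},"claw":{"type":"number"},"squeeze":{"type":"number"}},"required":["series"]}

```bash
mkdir -p pics; cat > h.py <<'E'
import numpy as np, cv2
from cell import readout, get_image, calibration, ticket
def snap(n):
    im,d=get_image(n); np.savez('last_%s.npz'%n,im=im,d=d); return im,d
def save(im,f,s=1):
    cv2.imwrite('pics/'+f,cv2.resize(im[:,:,::-1],None,fx=s,fy=s,interpolation=cv2.INTER_CUBIC))
def K(c): return np.array([[c['fx'],0,c['cx']],[0,c['fy'],c['cy']],[0,0,1.]]),np.array([c['k1'],0,0,0.])
def slopes(n,uv):
    c=calibration(n);k,D=K(c)
    return cv2.undistortPoints(np.array(uv,float).reshape(-1,1,2),k,D).reshape(-1,2)
def ray(n,uv):
    V=np.array(calibration(n)['view']);s=slopes(n,uv);R=V[:3,:3]
    d=np.c_[s,np.ones(len(s))]@R; return -R.T@V[:3,3],d
def plane(n,uv,z):
    o,d=ray(n,uv); return o+d*((z-o[2])/d[:,2])[:,None]
def pts(n,uv,d):
    o,r=ray(n,uv); uv=np.array(uv,int).reshape(-1,2); return o+r*d[uv[:,1],uv[:,0]][:,None]
def proj(n,P):
    c=calibration(n);k,D=K(c);V=np.array(c['view']);P=np.atleast_2d(P)
    return cv2.projectPoints(P.reshape(-1,1,3),cv2.Rodrigues(V[:3,:3])[0],V[:3,3],k,D)[0].reshape(-1,2)
E
python3 - <<'E'
from h import *
for n in('scene','top'):
    im,d=snap(n); save(im,n+'1.png',1.4); V=np.array(calibration(n)['view']); print(n,-V[:3,:3].T@V[:3,3],V[:3,:3].round(2).tolist(),calibration(n)['fx'])
s=readout.observe(); print(s)
E
```

```text
scene [ 1.08671597 -0.80388537  0.71218659] [[0.8, 0.6, -0.01], [0.31, -0.43, -0.85], [-0.52, 0.67, -0.53]] 399.0548446271338
top [ 0.2628935  -0.0867446   1.62498995] [[-0.01, -1.0, 0.01], [-0.98, 0.01, -0.18], [0.18, -0.01, -0.98]] 546.9590830860694
{'clock': 0.1, 'joints': array([-1.28361902,  0.43516879,  0.02495966,  1.5739756 , -0.01156654,
        1.13399429, -0.07507253]), 'dq': array([ 4.95768439e-04, -1.99693248e-03,  8.49252135e-04, -2.14378254e-03,
        1.38537300e-03,  8.38918029e-05, -1.81639518e-03]), 'joint_efforts': array([ 2.81781926e-03, -6.69124317e+01,  9.87727605e-01, -3.15148151e+01,
       -6.06586388e-02,  3.74586554e-02,  5.52020697e-05]), 'position': array([0.23737179, 0.57769159, 0.22602547]), 'ee_rot': array([-6.08391714e-01, -3.08199667e+00,  2.19377493e-03]), 'force': array([-0.20092656, -0.1368906 , -0.20543437]), 'ft_torque': array([-0.06747636, -0.05728473,  0.0427141 ]), 'gripper_force': 0.0, 'width': 1.002229475231317}
```

View pics/scene1.png

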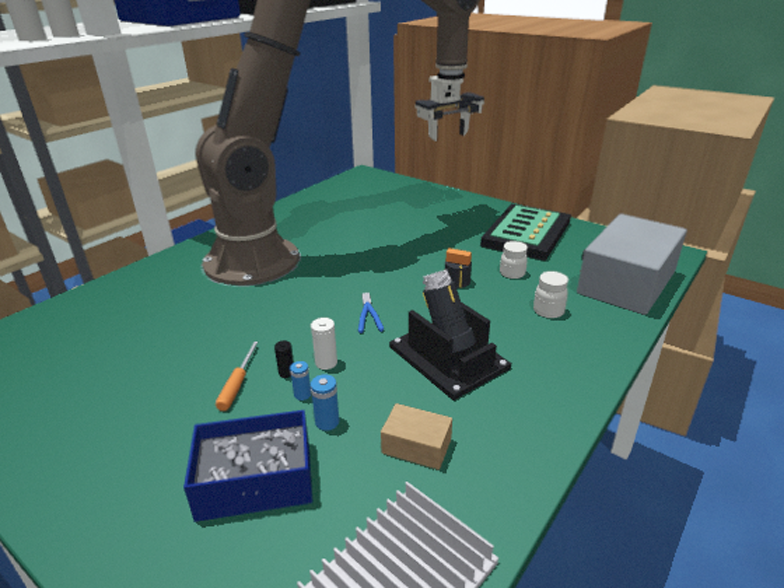

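View pics/top1.png

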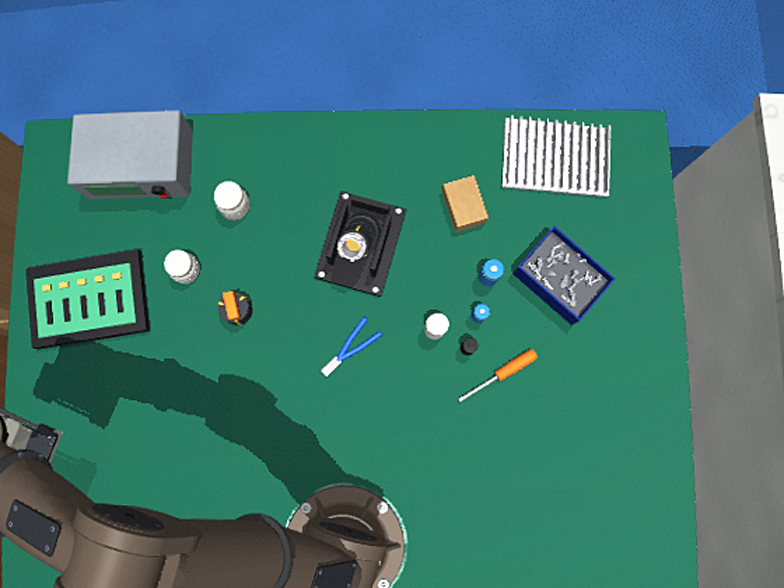

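```bash
python3 - <<'E'
from h import *
z=np.load('last_top.npz'); im,d=z['im'],z['d']; hsv=cv2.cvtColor(im,cv2.COLOR_RGB2HSV)
def blobs(m,lo=25):
    n,l,st,c=cv2.connectedComponentsWithStats(m.astype(np.uint8)); return [(c[i],st[i,4],l==i) for i in range(1,n) if st[i,4]>lo]
H,S,Vv=cv2.split(hsv)
print('blue'); 
for c,a,m in blobs((H>95)&(H<112)&(S>120)&(Vv>120)&(np.indices(H.shape)[0]>110),25):
    if a<600:
        uv=np.argwhere(m)[:,::-1]; e=cv2.minEnclosingCircle(uv.astype(np.float32)); print(c.round(1),a,e,plane('top',[c],.069).round(4),np.median(pts('top',uv,d)[:,2]).round(3))
for nm,m in (('white',(S<40)&(Vv>150)),('black',(Vv<45))):
    for c,a,mm in blobs(m,60):
        if 100<c[1]<290 and 60<c[0]<400 and a<900: 
            p=pts('top',np.argwhere(mm)[:,::-1],d); print(nm,c.round(1),a,np.median(p,0).round(3))
for c,a,mm in blobs((H>5)&(H<18)&(S>170)&(Vv>130),60):
    r=cv2.minAreaRect(np.argwhere(mm)[:,::-1].astype(np.float32)); p=pts('top',np.argwhere(mm)[:,::-1],d); zz=np.percentile(p[:,2],70)
    print('orange',c.round(1),a,r,p.max(0).round(3),plane('top',cv2.boxPoints(r),.0825).round(4).tolist())
# lamp nest white screws
print('screws',plane('top',np.array([[345,195],[400,211],[376,290],[320,274]])/1.4,.012).round(3).tolist())
a=cv2.resize(im[190:260,290:390],None,fx=5,fy=5,interpolation=2);b=cv2.resize(im[125:235,220:300],(0,0),fx=5,fy=5,interpolation=2);c=cv2.resize(im[195:240,145:190],None,fx=6,fy=6,interpolation=2)
o=np.zeros((600,800,3),np.uint8);o[:275,:400]=0
o[:350,:500]=a[:350,:500]; 
o[350:600,:270]=c[:250,:270]
b=cv2.resize(im[130:230,225:300],None,fx=3.9,fy=3.9,interpolation=2); o[:b.shape[0],505:505+b.shape[1]]=b[:,:295]
zs=np.load('last_scene.npz')['im']; e=cv2.resize(zs[225:315,190:250],None,fx=2.7,fy=2.7,interpolation=2); o[353:353+e.shape[0],290:290+e.shape[1]]=e
save(o,'crop1.png')
E
```

```text
blue
[352.1 191.9] 154 ((352.1785583496094, 192.0), 7.452084064483643) [[ 0.5626 -0.3191  0.069 ]] 0.091
[343.8 222.1] 91 ((343.71875, 222.203125), 5.722456455230713) [[ 0.4743 -0.2915  0.069 ]] 0.067
[254.2 243.7] 274 ((254.3431396484375, 243.6568603515625), 18.870147705078125) [[ 0.4159 -0.0333  0.069 ]] 0.01
white [163.6 141.3] 417 [0.721 0.233 0.082]
white [250.9 175.7] 228 [ 0.595 -0.029  0.166]
white [396.6 181.6] 85 [ 0.593 -0.456  0.055]
white [127.8 189.2] 365 [0.58  0.337 0.072]
white [385.1 193.8] 96 [ 0.562 -0.418  0.055]
white [311.7 231.8] 225 [ 0.445 -0.197  0.094]
white [235.6 261.7] 85 [0.368 0.023 0.01 ]
white [340.5 277.6] 66 [ 0.317 -0.282  0.014]
black [264.2 148.2] 125 [ 0.706 -0.064  0.037]
black [242.4 168.9] 148 [ 0.634 -0.002  0.077]
black [271.3 180.9] 81 [ 0.593 -0.084  0.074]
black [ 78.2 226.9] 335 [0.444 0.455 0.021]
orange [368.3 260.1] 241 ((368.35296630859375, 260.0882568359375), (8.403429985046387, 31.727237701416016), 59.03623962402344) [ 0.397 -0.087  1.625] [[0.3509, -0.3108, 0.0825], [0.3956, -0.3903, 0.0825], [0.3749, -0.4019, 0.0825], [0.3304, -0.3223, 0.0825]]
screws [[0.742, -0.01, 0.012], [0.704, -0.13, 0.012], [0.53, -0.075, 0.012], [0.567, 0.044, 0.012]]
```

View pics/crop1.png

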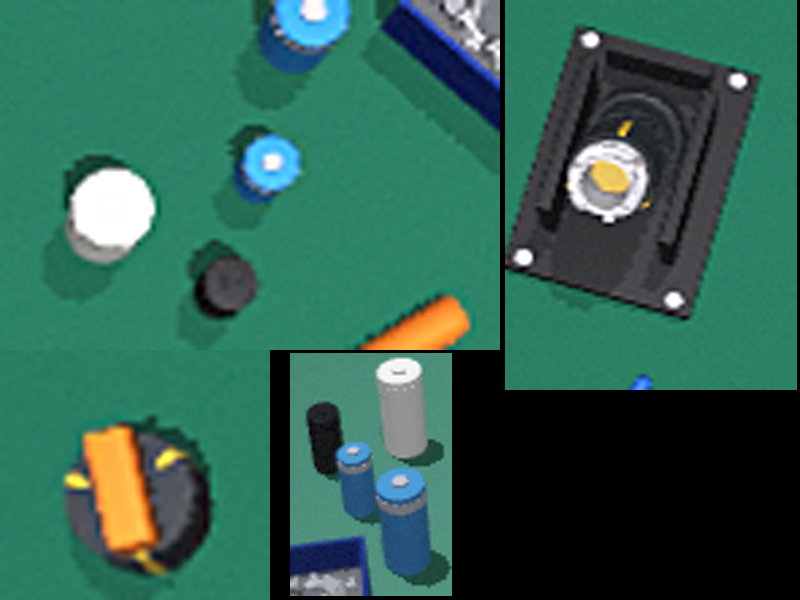

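Candidates in the top view (560 px frame): small blue (344,222), big blue (352,192), white (312,232), black (335,247). The small blue one is the cell because it is the smaller of the two blues; the crop confirms this and shows its nub up. The cap's third stripe is at the lower end of the orange bar, so +x points towards the robot.

```bash
cat >> h.py <<'E'
from scipy.spatial.transform import Rotation as Ro
from scipy.optimize import least_squares
L=np.array([-.954,.300,0]);L/=np.linalg.norm(L)
ZL=.5*L+np.array([0,0,.8660254]); XL=-.8660254*L+np.array([0,0,.5]); YL=np.cross(ZL,XL); RL=np.c_[XL,YL,ZL]
def circ(xy):
    f=lambda p:np.hypot(xy[:,0]-p[0],xy[:,1]-p[1])-p[2]
    return least_squares(f,[*xy.mean(0),np.ptp(xy[:,0])/2],loss='soft_l1',f_scale=.001).x
E
python3 - <<'E'
from h import *
M0=np.array([.594,-.029,.172])
for n in('top','scene'):
    z=np.load('last_%s.npz'%n); im,d=z['im'],z['d']; hsv=cv2.cvtColor(im,cv2.COLOR_RGB2HSV);H,S,V=cv2.split(hsv)
    c=proj(n,M0)[0]; yy,xx=np.indices(H.shape)
    w=(np.hypot(xx-c[0],yy-c[1])<22)&(S<60)&(V>110)&(d>0)
    uv=np.argwhere(w)[:,::-1]; P=(pts(n,uv,d)-M0)@RL
    print(n,c,len(uv),'z pct',np.percentile(P[:,2],[5,25,50,75,95]).round(4),'depthvals',len(np.unique(d[w])))
    k,D=K(calibration(n))
    # outer edge of white mask projected on mouth plane
    o,r=ray(n,uv); t=((M0-o)@ZL)/(r@ZL); Q=(o+r*t[:,None]-M0)@RL
    h=cv2.convexHull(Q[:,:2].astype(np.float32)).reshape(-1,2)
    print(' bbox',Q.min(0).round(4),Q.max(0).round(4),'mean',Q.mean(0).round(4),'circ',circ(h).round(4))
    # lamp gold follower
    g=(np.hypot(xx-c[0],yy-c[1])<14)&(H>15)&(H<32)&(S>90)
    uv=np.argwhere(g)[:,::-1]
    if len(uv)>10:
        F=M0-.036*ZL;o,r=ray(n,uv);t=((F-o)@ZL)/(r@ZL);Q=(o+r*t[:,None]-M0)@RL;print(' follower',len(uv),Q.min(0).round(4),Q.max(0).round(4))
    c=np.array([165,218]) if n=='top' else np.array([458,256])/1.4
    g=(np.hypot(xx-c[0],yy-c[1])<16)&(H>3)&(H<16)&(S>150)&(V>(150 if n=='top' else 100)); uv=np.argwhere(g)[:,::-1]
    r=cv2.minAreaRect(uv.astype(np.float32)); print(' bar',len(uv),r[0],plane(n,[uv.mean(0)],.0825).round(4)); 
    b=plane(n,cv2.boxPoints(r),.0825); print(b[:,:2].round(4).tolist(), np.median(pts(n,uv,d),0).round(3),np.percentile(pts(n,uv,d)[:,2],90))
    # blue cell top
    c=proj(n,[.4743,-.2915,.069])[0]; g=(np.hypot(xx-c[0],yy-c[1])<12)&(H>95)&(H<112)&(S>100)&(V>(120 if n=='top' else 90)); uv=np.argwhere(g)[:,::-1]; print(' cell',c,len(uv),uv.min(0),uv.max(0),plane(n,[uv.mean(0)],.068).round(4))
E
```

```text
top [250.77862054 174.73586169] 265 z pct [-0.0339 -0.0169 -0.0069  0.0006  0.0058] depthvals 265
 bbox [-0.0319 -0.0279 -0.    ] [0.0273 0.0272 0.    ] mean [-0.0028 -0.001  -0.    ] circ [-0.0028 -0.0008  0.0286]
 follower 73 [-0.0302 -0.0289 -0.036 ] [ 0.028   0.0325 -0.036 ]
 bar 45 (164.4044952392578, 217.75277709960938) [[0.4908 0.222  0.0825]]
[[0.5173, 0.2416], [0.5223, 0.2188], [0.4667, 0.2049], [0.4617, 0.2276]] [0.492 0.219 0.075] 0.08451130206078986
 cell [343.76112963 222.11435804] 97 [338 217] [349 229] [[ 0.4735 -0.2911  0.068 ]]
scene [310.62341859 196.91050626] 207 z pct [-0.0206 -0.0143 -0.0075 -0.0003  0.0034] depthvals 207
 bbox [-0.0657 -0.1049 -0.    ] [0.1537 0.0583 0.    ] mean [ 0.0519 -0.0343 -0.    ] circ [ 0.0396 -0.0118  0.1084]
 bar 155 (327.0769348144531, 183.11537170410156) [[0.5072 0.2055 0.0825]]
[[0.4928, 0.1715], [0.4638, 0.2284], [0.5217, 0.2403], [0.548, 0.1839]] [0.499 0.219 0.075] 0.0838014863148033
 cell [211.87397072 261.33710323] 136 [207 258] [220 273] [[ 0.4875 -0.2992  0.068 ]]
```

```bash
cat >> h.py <<'E'
def rot(ytool,ztool):
    z=np.array(ztool,float);z/=np.linalg.norm(z);y=np.array(ytool,float);y-=z*(y@z);y/=np.linalg.norm(y);return np.c_[np.cross(y,z),y,z]
def down(psi): a=np.radians(psi);return rot([np.cos(a),np.sin(a),0],[0,0,-1])
def lampR(a,Rl=None): 
    a=np.radians(a);return rot(np.cos(a)*XL+np.sin(a)*YL,-ZL)
def go(p,R):
    s=readout.observe();dp=(np.array(p)-s['position'])/.75
    rv=(Ro.from_matrix(R)*Ro.from_rotvec(s['ee_rot']).inv()).as_rotvec()/np.radians(60)
    print('row',dp.round(4).tolist(),rv.round(4).tolist(),'q',s['joints'].round(2).tolist(),'f',s['force'].round(1),'w',round(s['width'],3),s['gripper_force'],s['clock'])
E
python3 - <<'E'
from h import *
go([.474,-.291,.2],down(57))
E
```

```text
row [0.3155, -1.1583, -0.0347] [0.0012, -0.0005, -0.1778] q [-1.28, 0.44, 0.02, 1.57, -0.01, 1.13, -0.08] f [-0.2 -0.1 -0.2] w 1.002 0.0 0.1
```

{"fn": "move_arm", "kwargs": {
  "series": [
    [0.16, -0.33, 0.03, 0, 0, 0],
    [0.16, -0.33, 0.03, 0, 0, 0],
    [0.16, -0.33, 0.03, 0, 0, 0],
    [0.16, -0.33, 0.03, 0, 0, 0],
    [0.16, -0.33, 0.03, 0, 0, 0]
  ],
  "claw": 0.3,
  "squeeze": 20
}}

```text
clock: 0.6
position: [0.3467, 0.3518, 0.2471]
ee_rot: [-0.609, -3.082, 0.0]
force: [0.8, 0.7, 0.2]
width: 0.662
gripper_force: 0.0
```

{"fn": "move_arm", "kwargs": {
  "series": [
    [0.17, -0.857, 0, 0, 0, -0.178],
    [0.17, -0.857, 0, 0, 0, -0.178],
    [0.17, -0.857, 0, 0, 0, -0.178],
    [0.17, -0.857, 0, 0, 0, -0.178],
    [0.17, -0.857, 0, 0, 0, -0.178]
  ]
}}

```text
clock: 1.1
position: [0.3946, 0.1066, 0.2471]
ee_rot: [-0.892, -3.012, -0.001]
force: [1.9, 0.3, 0.2]
width: 0.648
gripper_force: 0.0
```

```bash
python3 - <<'E'
from h import *
go([.474,-.291,.13],down(57))
E
```

```text
row [0.1058, -0.5302, -0.1561] [-0.0003, 0.0001, 0.0001] q [-0.69, 0.04, 0.31, 2.05, -0.02, 1.05, 0.62] f [1.9 0.3 0.2] w 0.648 0.0 1.1
```

{"fn": "move_arm", "kwargs": {
  "series": [
    [0.106, -0.53, 0, 0, 0, 0],
    [0.106, -0.53, 0, 0, 0, 0],
    [0.106, -0.53, 0, 0, 0, 0],
    [0.106, -0.53, 0, 0, 0, 0],
    [0.106, -0.53, 0, 0, 0, 0]
  ]
}}

```text
clock: 1.6
position: [0.4437, -0.1384, 0.2472]
ee_rot: [0.892, 3.012, 0.001]
force: [1.4, 1.1, 0.1]
width: 0.649
gripper_force: 0.0
```

{"fn": "move_arm", "kwargs": {
  "series": [
    [0.037, -0.19, -0.05, 0, 0, 0],
    [0.037, -0.19, -0.09, 0, 0, 0],
    [0.037, -0.19, -0.14, 0, 0, 0],
    [0.037, -0.19, -0.14, 0, 0, 0],
    [0.037, -0.19, -0.14, 0, 0, 0]
  ]
}}

```text
clock: 2.1
position: [0.469, -0.2811, 0.1384]
ee_rot: [-0.897, -3.004, 0.003]
force: [-1.7, 0.7, -0.2]
width: 0.653
gripper_force: 0.0
```

```bash
python3 - <<'E'
from h import *
go([.474,-.291,.042],down(57))
im,d=snap('top'); a=cv2.resize(im[170:270,290:400],None,fx=3.6,fy=3.6,interpolation=2)
im,d=snap('scene'); b=cv2.resize(im[200:320,150:260],None,fx=3.6,fy=3.6,interpolation=2)
o=np.zeros((432,792,3),np.uint8);o[:360,:396]=a;o[:,396:]=b;save(o,'c2.png')
E
```

```text
row [0.0067, -0.0132, -0.1285] [-0.0002, -0.0061, 0.0042] q [0.01, 0.45, 0.59, 1.9, -0.31, 0.89, 1.74] f [-1.7  0.7 -0.2] w 0.653 0.0 2.1
```

View pics/c2.png

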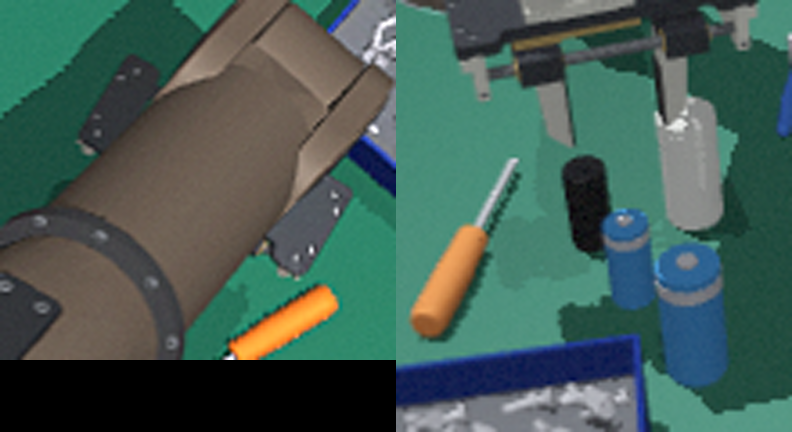

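Scene view: the fingers hover above the cell, whose nub is at about (213.6,260) in the scene frame. The black and white neighbours are clear. I'll cross-check the nub in both views.

```bash
python3 - <<'E'
from h import *
import glob
im=np.load('last_scene.npz')['im']; t=cv2.imread('pics/top1.png')[:,:,::-1]; t=cv2.resize(t,(560,420),interpolation=cv2.INTER_AREA)
for n,I,c,w in(('top',t,(343.8,222.5),4),('scene',im,(213.6,260),4)):
    hsv=cv2.cvtColor(np.ascontiguousarray(I),cv2.COLOR_RGB2HSV); yy,xx=np.indices(hsv.shape[:2])
    m=(np.hypot(xx-c[0],yy-c[1])<w)&(hsv[...,1]<110)&(hsv[...,2]>120); uv=np.argwhere(m)[:,::-1]; print(n,len(uv),uv.mean(0),plane(n,[uv.mean(0)],.069).round(4))
E
```

```text
top 11 [344. 222.] [[ 0.4746 -0.2922  0.069 ]]
scene 11 [212.72727273 260.81818182] [[ 0.4746 -0.2888  0.069 ]]
```

{"fn": "move_arm", "kwargs": {
  "series": [
    [0.007, -0.013, -0.03, 0, 0, 0],
    [0.007, -0.013, -0.06, 0, 0, 0],
    [0.007, -0.013, -0.06, 0, 0, 0]
  ]
}}

```text
clock: 2.5
position: [0.4765, -0.2866, 0.0964]
ee_rot: [-0.889, -3.011, -0.002]
force: [-1.4, 0.7, 0.1]
width: 0.648
gripper_force: 0.0
```

{"fn": "move_arm", "kwargs": {
  "series": [
    [-0.002, -0.005, -0.035, 0, 0, 0],
    [-0.002, -0.005, -0.06, 0, 0, 0],
    [-0.002, -0.005, -0.073, 0, 0, 0],
    [-0.002, -0.005, -0.073, 0, 0, 0],
    [-0.002, -0.005, -0.073, 0, 0, 0]
  ]
}}

```text
clock: 3.0
position: [0.4762, -0.2923, 0.0437]
ee_rot: [0.891, 3.011, 0.0]
force: [0.1, -0.6, -0.3]
width: 0.648
gripper_force: 0.0
```

```bash
python3 - <<'E'
from h import *
go([.4746,-.2905,.041],down(57))
E
```

```text
row [-0.0022, 0.0025, -0.0036] [0.0003, 0.0014, -0.0002] q [0.11, 0.59, 0.5, 1.95, -0.42, 0.7, 1.85] f [ 0.1 -0.6 -0.3] w 0.648 0.0 3.0
```

{"fn": "move_arm", "kwargs": {
  "series": [
    [-0.002, 0.0025, -0.003, 0, 0, 0],
    [-0.002, 0.0025, -0.003, 0, 0, 0],
    [-0.002, 0.0025, -0.003, 0, 0, 0],
    [-0.002, 0.0025, -0.003, 0, 0, 0],
    [-0.002, 0.0025, -0.003, 0, 0, 0]
  ],
  "claw": -1
}}

```text
clock: 3.5
position: [0.4741, -0.2906, 0.0403]
ee_rot: [0.893, 3.012, 0.0]
force: [-0.1, 0.7, 2.4]
width: 0.343
gripper_force: 19.9
```

{"fn": "move_arm", "kwargs": {
  "series": [
    [0, 0, 0, 0, 0, 0],
    [0, 0, 0, 0, 0, 0]
  ]
}}

```text
clock: 3.7
position: [0.4741, -0.2906, 0.0403]
ee_rot: [0.893, 3.012, 0.0]
force: [0.6, 1.5, 4.3]
width: 0.342
gripper_force: 19.9
```

{"fn": "move_arm", "kwargs": {
  "series": [
    [0, 0, 0.06, 0, 0, 0],
    [0, 0, 0.12, 0, 0, 0],
    [0, 0, 0.18, 0, 0, 0],
    [0, 0, 0.25, 0, 0, 0],
    [0, 0, 0.3, 0, 0, 0]
  ]
}}

```text
clock: 4.2
position: [0.4736, -0.291, 0.2676]
ee_rot: [0.893, 3.011, -0.001]
force: [1.7, -0.3, -1.9]
width: 0.345
gripper_force: 19.9
```

```bash
python3 - <<'E'
from h import *
M=np.array([.590,-.028,.172])
s=readout.observe();print(s['position'])
# hover: cell bottom 40 mm off the mouth; TCP = cell z .042
go(M+ZL*.087,lampR(90))
im,d=snap('scene');save(im[130:270,150:300],'c3.png',4)
E
```

```text
[ 0.47356391 -0.29097147  0.26762119]
row [0.0999, 0.368, -0.027] [-0.2134, -0.4527, 0.254] q [-0.04, 0.32, 0.66, 1.72, -0.21, 1.17, 1.67] f [ 1.7 -0.3 -1.9] w 0.345 19.90545630455017 4.2
```

View pics/c3.png

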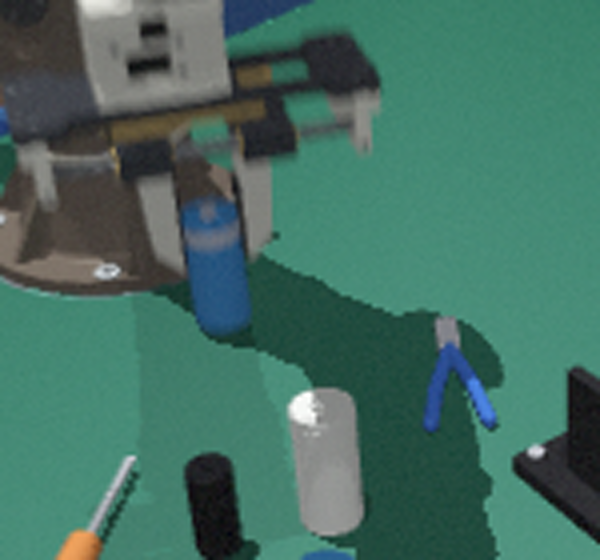

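The cell is held upright between the fingers and clear of the bench. Next I'll tilt and move it over the lamp.

{"fn": "move_arm", "kwargs": {
  "series": [
    [0.06, 0.25, 0.05, -0.2134, -0.4527, 0.254],
    [0.06, 0.25, 0.05, -0.2134, -0.4527, 0.254],
    [0.06, 0.25, 0.05, -0.2134, -0.4527, 0.254],
    [0.06, 0.25, 0.05, -0.2134, -0.4527, 0.254],
    [0.06, 0.25, 0.05, -0.2134, -0.4527, 0.254]
  ]
}}

```text
clock: 4.75
position: [0.5178, -0.0972, 0.3021]
ee_rot: [0.384, 2.591, -0.102]
force: [-0.9, -0.5, -2.0]
width: 0.344
gripper_force: 20.0
```

```bash
python3 - <<'E'
from h import *
M=np.array([.590,-.028,.172])
go(M+ZL*.087,lampR(90))
E
```

```text
row [0.0409, 0.1097, -0.073] [-0.0006, 0.0022, -0.0102] q [-0.47, -0.11, 0.4, 2.16, 0.38, 0.61, 0.96] f [-0.9 -0.5 -2. ] w 0.344 19.955477714538574 4.75
```

{"fn": "move_arm", "kwargs": {
  "series": [
    [0.041, 0.11, -0.03, 0, 0.002, -0.01],
    [0.041, 0.11, -0.073, 0, 0.002, -0.01],
    [0.041, 0.11, -0.073, 0, 0.002, -0.01],
    [0.041, 0.11, -0.073, 0, 0.002, -0.01],
    [0.041, 0.11, -0.073, 0, 0.002, -0.01]
  ]
}}

```text
clock: 5.25
position: [0.5494, -0.0222, 0.2479]
ee_rot: [0.413, 2.594, -0.112]
force: [-1.1, 0.6, -1.1]
width: 0.349
gripper_force: 20.0
```

```bash
python3 - <<'E'
from h import *
M=np.array([.590,-.028,.172])
go(M+ZL*.087,lampR(90))
im,d=snap('scene'); a=cv2.resize(im[120:270,250:380],None,fx=4,fy=4,interpolation=2)
t,_=snap('top');b=cv2.resize(t[130:230,220:280],None,fx=4,fy=4,interpolation=2)
o=np.zeros((600,760,3),np.uint8);o[:,:520]=a;o[:400,520:]=b;save(o,'c4.png')
E
```

```text
row [-0.0012, 0.0097, -0.0007] [0.0006, -0.004, 0.0113] q [-0.51, 0.04, 0.29, 2.18, 0.52, 0.52, 0.63] f [-1.1  0.6 -1.1] w 0.349 19.955078959465027 5.25
```

View pics/c4.png

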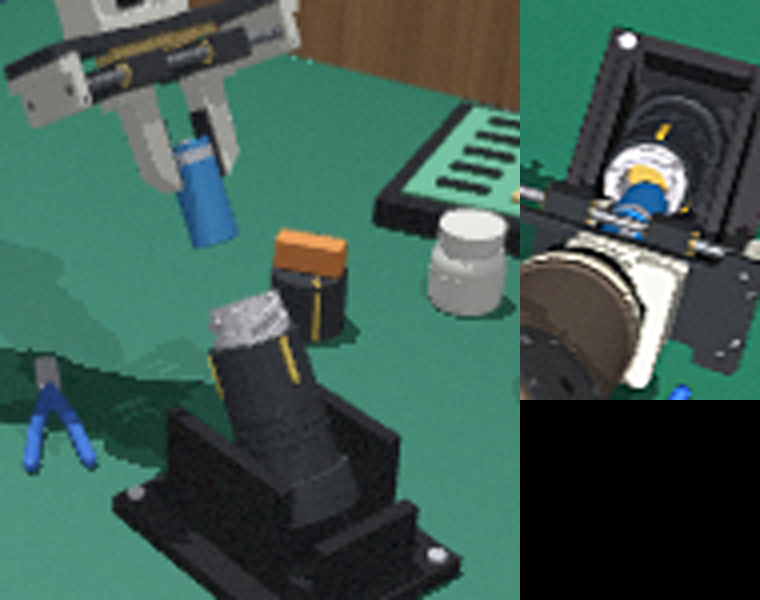

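```bash
cat > al.py <<'E'
from h import *
def scan(n,im,C,A,zs,mask,W=.04):
    """offset of mask midpoint along nn (perp. to axis A and view) at C+z*A"""
    V=np.array(calibration(n)['view']);o=-V[:3,:3].T@V[:3,3]; out=[]
    nn=np.cross(A,C-o);nn/=np.linalg.norm(nn)
    t=np.arange(-W,W,.0004)
    for z in zs:
        uv=proj(n,C+z*A+t[:,None]*nn).astype(np.float32)
        v=cv2.remap(mask.astype(np.float32),uv[:,:1],uv[:,1:],cv2.INTER_LINEAR).ravel()
        k=np.where(v>.5)[0]
        if len(k)>5: out.append([z,(t[k[0]]+t[k[-1]])/2,t[k[-1]]-t[k[0]]])
    return nn,np.array(out)
def masks(im):
    H,S,V=cv2.split(cv2.cvtColor(im,cv2.COLOR_RGB2HSV))
    return (S<60)&(V>100),(H>95)&(H<115)&(S>110)&(V>50),~((H>65)&(H<95)&(S>90))
E
python3 - <<'E'
from al import *
M=np.array([.590,-.028,.172]); s=readout.observe(); T=s['position'];R=Ro.from_rotvec(s['ee_rot']).as_matrix();A=-R[:,2]
B=T-.0403*A
print('TCP axis',A.round(4),'ZL',ZL.round(4)); d=RL.T@(B-M);print('cell bottom in lamp (kin)',d.round(4))
for n in('scene','top'):
    im=np.load('last_%s.npz'%n)['im'];w,b,ng=masks(im)
    nn,o=scan(n,im,M,ZL,[-.009,-.007,-.005,-.003],w);print(n,'nn lamp',(RL.T@nn).round(2),'neck',o.round(4).tolist())
    nn,o=scan(n,im,M,ZL,[-.03,-.035,-.04],ng,.05);print(' barrel',o.round(4).tolist())
    nn,o=scan(n,im,B,A,[.003,.008,.013,.018,.025,.03],b,.03);print(' cell',o.round(4).tolist())
E
```

```text
TCP axis [-0.4732  0.1555  0.8671] ZL [-0.477  0.15   0.866]
cell bottom in lamp (kin) [ 0.0035 -0.0068  0.0462]
scene nn lamp [-0.56 -0.83  0.  ] neck [[-0.009, -0.0016, 0.0528], [-0.007, -0.0018, 0.0524], [-0.005, -0.0026, 0.0516], [-0.003, -0.0034, 0.0476]]
 barrel [[-0.03, -0.0092, 0.0816], [-0.035, -0.0098, 0.0804], [-0.04, -0.0, 0.064]]
 cell [[0.003, -0.001, 0.0308], [0.008, -0.0018, 0.03], [0.013, -0.0008, 0.0296], [0.018, -0.0012, 0.0312], [0.025, -0.0016, 0.0296], [0.03, -0.0012, 0.0312]]
top nn lamp [-0.31 -0.95 -0.  ] neck [[-0.009, 0.0002, 0.0548], [-0.007, 0.0004, 0.0552], [-0.005, 0.0006, 0.0556], [-0.003, 0.0008, 0.056]]
 barrel [[-0.03, -0.0002, 0.0996], [-0.035, -0.0002, 0.0996], [-0.04, -0.0002, 0.0996]]
 cell [[0.003, -0.001, 0.0244], [0.008, -0.002, 0.0232], [0.013, -0.0104, 0.0072], [0.018, -0.0052, 0.0152], [0.025, -0.0014, 0.022], [0.03, -0.0036, 0.0224]]
```

The c4 image shows the cell hanging along the lamp axis, with the cell bottom near (210,240) and the mouth near (250,310) in the crop. The measured offsets agree with M to about 1 mm, so I'll close in.

```bash
python3 - <<'E'
from h import *
M=np.array([.590,-.028,.172])
go(M+ZL*.0463,lampR(90))
E
```

```text
row [0.0242, 0.0015, -0.0489] [-0.0005, -0.0021, 0.0119] q [-0.51, 0.04, 0.29, 2.18, 0.52, 0.52, 0.63] f [ 0.3  0.3 -1. ] w 0.343 19.955088794231415 5.35
```

{"fn": "move_arm", "kwargs": {
  "series": [
    [0.008, 0.0015, -0.016, 0, -0.002, 0.012],
    [0.016, 0.0015, -0.033, 0, -0.002, 0.012],
    [0.0242, 0.0015, -0.049, 0, -0.002, 0.012],
    [0.0242, 0.0015, -0.049, 0, -0.002, 0.012],
    [0.0242, 0.0015, -0.049, 0, -0.002, 0.012]
  ]
}}

```text
clock: 5.85
position: [0.5678, -0.0204, 0.2119]
ee_rot: [0.396, 2.592, -0.106]
force: [-1.0, -0.2, -0.9]
width: 0.343
gripper_force: 20.0
```

```bash
python3 - <<'E'
from al import *
M=np.array([.590,-.028,.172])
go(M+ZL*.0463,lampR(90)); s=readout.observe(); T=s['position'];A=-Ro.from_rotvec(s['ee_rot']).as_matrix()[:,2];B=T-.0403*A
print((RL.T@(B-M)).round(4))
a,_=snap('scene');b,_=snap('top')
for n,im in(('scene',a),('top',b)):
    w,bl,ng=masks(im)
    nn,o=scan(n,im,M,ZL,[-.011,-.009,-.007,-.005],w);print(n,'neck',o.round(4).tolist())
    nn,o=scan(n,im,B,A,[.003,.008,.013,.018,.025,.03],bl,.03);print(' cell',o.round(4).tolist())
o=np.zeros((500,800,3),np.uint8);o[:,:400]=cv2.resize(a[145:225,280:344],(400,500),interpolation=2);o[:,400:]=cv2.resize(b[145:205,226:274],(400,500),interpolation=2);save(o,'c5.png')
E
```

```text
row [0.0002, -0.0009, 0.0003] [-0.0002, -0.0005, -0.0011] q [-0.5, 0.13, 0.31, 2.2, 0.55, 0.4, 0.6] f [-1.  -0.2 -0.9] w 0.343 19.954178631305695 5.85
[-0.0004  0.0006  0.006 ]
scene neck [[-0.011, -0.0042, 0.0508], [-0.009, -0.0016, 0.0528], [-0.007, -0.0018, 0.0524], [-0.005, -0.0026, 0.0516]]
 cell [[0.003, -0.0016, 0.0288], [0.008, -0.0024, 0.0304], [0.013, -0.0018, 0.0316], [0.018, -0.0024, 0.0296], [0.025, -0.0022, 0.03], [0.03, -0.001, 0.03]]
top neck [[-0.011, -0.0004, 0.0536], [-0.009, -0.0008, 0.0528], [-0.007, -0.0038, 0.0468], [-0.005, -0.0042, 0.046]]
 cell [[0.003, -0.0022, 0.0228], [0.008, -0.0102, 0.0084], [0.013, -0.0112, 0.0056], [0.018, -0.0034, 0.0188], [0.025, -0.0046, 0.0188], [0.03, -0.0068, 0.0176]]
```

View pics/c5.png

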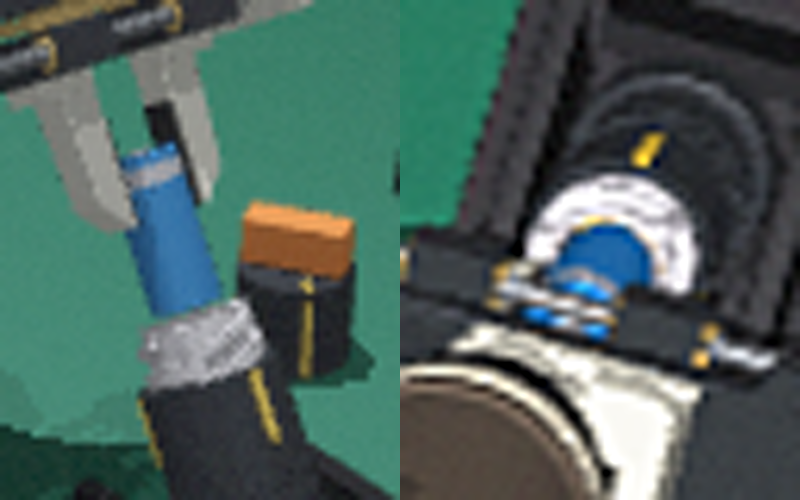

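The cell bottom is about 6 mm above the bore and centred on it in both views, so I'll descend along the axis while watching the force.

{"fn": "move_arm", "kwargs": {
  "series": [
    [0.0015, -0.0014, -0.003, 0, 0, 0],
    [0.0035, -0.002, -0.006, 0, 0, 0],
    [0.005, -0.0025, -0.009, 0, 0, 0],
    [0.0065, -0.003, -0.0115, 0, 0, 0],
    [0.0065, -0.003, -0.0115, 0, 0, 0]
  ]
}}

```text
clock: 6.45
position: [0.5726, -0.0205, 0.203]
ee_rot: [0.393, 2.593, -0.104]
force: [-12.3, 5.2, 12.4]
width: 0.345
gripper_force: 20.0
```

```bash
cat > st.py <<'E'
from al import *
import sys
M=np.array([.590,-.028,.172])
s=readout.observe(); T=s['position'];R=Ro.from_rotvec(s['ee_rot']).as_matrix()
print('TCP lamp mm',(RL.T@(T-M)*1e3).round(2),'f lamp',(RL.T@s['force']).round(2),'tq',s['ft_torque'].round(2),'tilt',(RL.T@-R[:,2]).round(4),'yang',np.degrees(np.arctan2(*(RL.T@R[:,1])[[1,0]])).round(1),'q',s['joints'].round(2).tolist(),'w',s['width'].round(3),s['clock'])
E
python3 st.py
```

```text
Traceback (most recent call last):
  File "st.py", line 5, in <module>
    print('TCP lamp mm',(RL.T@(T-M)*1e3).round(2),'f lamp',(RL.T@s['force']).round(2),'tq',s['ft_torque'].round(2),'tilt',(RL.T@-R[:,2]).round(4),'yang',np.degrees(np.arctan2(*(RL.T@R[:,1])[[1,0]])).round(1),'q',s['joints'].round(2).tolist(),'w',s['width'].round(3),s['clock'])
                                                                                                                                                                                                                                                      ^^^^^^^^^^^^^^^^
AttributeError: 'float' object has no attribute 'round'
```

```bash
sed -i "s/s\['width'\].round(3)/round(s['width'],3)/" st.py; python3 st.py
```

```text
TCP lamp mm [-0.81  1.91 36.31] f lamp [-5.34  1.29 17.39] tq [0.61 1.54 0.15] tilt [ 7.0e-04 -3.1e-03  1.0e+00] yang 90.2 q [-0.5, 0.15, 0.31, 2.21, 0.55, 0.38, 0.6] w 0.345 6.45
```

{"fn": "move_arm", "kwargs": {
  "series": [
    [-0.005, -0.0005, 0.009, 0, 0, 0],
    [-0.005, -0.0005, 0.009, 0, 0, 0],
    [-0.005, -0.0005, 0.009, 0, 0, 0],
    [-0.005, -0.0005, 0.009, 0, 0, 0]
  ]
}}

```text
clock: 6.85
position: [0.569, -0.0222, 0.2091]
ee_rot: [0.395, 2.593, -0.106]
force: [-0.1, -0.1, -1.3]
width: 0.347
gripper_force: 20.0
```

```bash
python3 st.py; python3 - <<'E'
from al import *
M=np.array([.590,-.028,.172])
s=readout.observe(); T=s['position'];A=-Ro.from_rotvec(s['ee_rot']).as_matrix()[:,2];B=T-.0403*A
a,_=snap('scene');b,_=snap('top')
w,bl,ng=masks(a)
nn,o=scan('scene',a,M,ZL,[-.011,-.009,-.007,-.005],w);print('neck',o.round(4).tolist())
nn,o=scan('scene',a,B,A,[.003,.008,.013,.018,.025,.03],bl,.03);print(' cell',o.round(4).tolist())
# along-axis extent of the blue of the cell
t=np.arange(-.02,.09,.0005);uv=proj('scene',B-.0015*nn+t[:,None]*A).astype(np.float32)
v=cv2.remap(bl.astype(np.float32),uv[:,:1],uv[:,1:],1).ravel();k=t[v>.5];print('blue from',k[0],k[-1])
o=np.zeros((500,800,3),np.uint8);o[:,:400]=cv2.resize(a[145:225,280:344],(400,500),interpolation=2);o[:,400:]=cv2.resize(b[145:205,226:274],(400,500),interpolation=2);save(o,'c6.png')
E
```

```text
TCP lamp mm [-0.29 -0.82 43.06] f lamp [-0.7  -0.17 -1.1 ] tq [0.2  0.73 0.01] tilt [ 0.0011 -0.001   1.    ] yang 90.1 q [-0.5, 0.13, 0.31, 2.21, 0.55, 0.39, 0.61] w 0.347 6.85
neck [[-0.011, -0.0042, 0.0508], [-0.009, -0.0016, 0.0528], [-0.007, -0.0018, 0.0524], [-0.005, -0.0026, 0.0516]]
 cell [[0.008, -0.0022, 0.0292], [0.013, -0.0014, 0.03], [0.018, -0.001, 0.0292], [0.025, -0.0018, 0.0292], [0.03, -0.001, 0.03]]
blue from 0.005000000000000022 0.07150000000000008
```

View pics/c6.png

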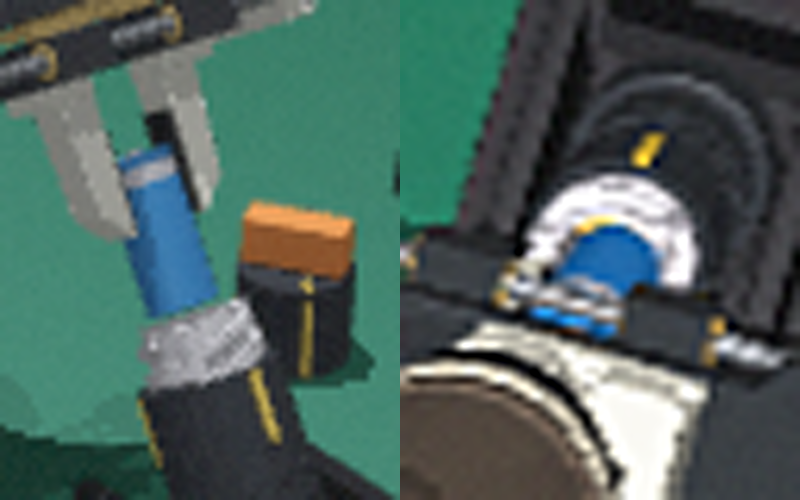

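c6: the cell bottom sits at the mouth rim and is not yet inside. In the top view, gold shows only at the upper left of the cell, which suggests it is a little too far right. I'll check this row by row.

```bash
python3 - <<'E'
from al import *
M=np.array([.590,-.028,.172])
im=np.load('last_top.npz')['im']; H,S,V=cv2.split(cv2.cvtColor(im,cv2.COLOR_RGB2HSV)); w,bl,ng=masks(im)
print('axis',[(z,proj('top',M+z*ZL)[0].round(2).tolist()) for z in(-.03,-.006,0,.006,.02,.04)])
t=cv2.resize(cv2.imread('pics/top1.png'),(560,420),interpolation=cv2.INTER_AREA)[:,:,::-1]
w0,_,_=masks(np.ascontiguousarray(t))
for y in range(163,190):
    f=lambda m:(lambda k:(k.min()+238,k.max()+238) if len(k) else None)(np.where(m[y,238:266])[0])
    print(y,'ring0',f(w0),'ring',f(w),'blue',f(bl))
g=lambda I:[''.join('#' if s<60 and v>100 else 'b' if 95<h<115 and s>110 else 'g' if 14<h<35 and s>90 else '.' for h,s,v in cv2.cvtColor(np.ascontiguousarray(I[y:y+1,238:268]),cv2.COLOR_RGB2HSV)[0].astype(int)) for y in range(162,190)]
for a,b in zip(g(t),g(im)):print(a,' ',b)
E
```

```text
axis [(-0.03, [252.4, 173.17]), (-0.006, [250.82, 175.56]), (0, [250.42, 176.17]), (0.006, [250.01, 176.79]), (0.02, [249.05, 178.24]), (0.04, [247.65, 180.36])]
163 ring0 None ring None blue None
164 ring0 None ring None blue None
165 ring0 None ring None blue (np.int64(254), np.int64(255))
166 ring0 (np.int64(248), np.int64(255)) ring (np.int64(248), np.int64(255)) blue None
167 ring0 (np.int64(246), np.int64(257)) ring (np.int64(246), np.int64(256)) blue None
168 ring0 (np.int64(245), np.int64(258)) ring (np.int64(245), np.int64(258)) blue None
169 ring0 (np.int64(244), np.int64(259)) ring (np.int64(244), np.int64(259)) blue None
170 ring0 (np.int64(243), np.int64(259)) ring (np.int64(243), np.int64(260)) blue None
171 ring0 (np.int64(242), np.int64(260)) ring (np.int64(242), np.int64(260)) blue None
172 ring0 (np.int64(242), np.int64(260)) ring (np.int64(242), np.int64(260)) blue (np.int64(250), np.int64(252))
173 ring0 (np.int64(241), np.int64(260)) ring (np.int64(241), np.int64(260)) blue (np.int64(248), np.int64(254))
174 ring0 (np.int64(241), np.int64(261)) ring (np.int64(242
[... 2632 characters left out ...]
###########gg.######.......   ########.####bbbg.b.###.......
...####################.......   g.######....##b.........g.....
....##################.g......   .#..###########...............
....##################gg......   ...bbbbb.######...............
.....################.g.......   ....bbbbbbb.##...........gg...
.........###########..........   ###..g...#bbbb...........ggb..
............######............   #######....bb.............###.
............###...............   ##########...............#####
..............................   ..############..........gg####
..............................   ....#############.......gg...#
..............................   ##...###############..........
```

```bash
python3 - <<'E'
from al import *
M=np.array([.590,-.028,.172])
P=lambda x,y,z:proj('top',M+RL@np.array([x,y,z]))[0].round(2).tolist()
print('bore +x edge',P(.018,0,0),'left/right',P(0,.018,0),P(0,-.018,0))
print('ridge outer at 0 deg',P(.0265,0,-.007),P(.0265,0,-.011))
a=np.radians(206);print('post206 outer',P(.0265*np.cos(a),.0265*np.sin(a),0),'neck 180',P(-.021,0,0))
print('ridge 90/270',P(0,.0265,-.008),P(0,-.0265,-.008))
print('cell +x bottom edge at kin',P(.0157,-.0008,.003),P(.0157,-.0008,0))
E
```

```text
bore +x edge [251.98, 170.07] left/right [244.11, 174.33] [256.74, 178.03]
ridge outer at 0 deg [253.18, 166.49] [253.44, 166.11]
post206 outer [252.44, 185.37] neck 180 [248.62, 183.24]
ridge 90/270 [241.71, 172.66] [260.22, 178.08]
cell +x bottom edge at kin [251.86, 171.23] [252.06, 170.93]
```

{"fn": "move_arm", "kwargs": {
  "series": [
    [0.0005, 0.0019, 0, 0, 0, 0],
    [0.0005, 0.0019, 0, 0, 0, 0],
    [0.0024, 0.0013, -0.0035, 0, 0, 0],
    [0.0024, 0.0013, -0.0035, 0, 0, 0],
    [0.0024, 0.0013, -0.0035, 0, 0, 0]
  ]
}}

```text
clock: 7.45
position: [0.5707, -0.0212, 0.2064]
ee_rot: [0.395, 2.593, -0.106]
force: [-0.5, -0.5, -1.6]
width: 0.343
gripper_force: 20.0
```

```bash
python3 st.py
```

```text
TCP lamp mm [-0.51  0.68 40.06] f lamp [-1.13 -0.65 -1.22] tq [0.28 0.72 0.03] tilt [ 1.3e-03 -9.0e-04  1.0e+00] yang 90.1 q [-0.5, 0.14, 0.31, 2.2, 0.55, 0.39, 0.6] w 0.343 7.45
```

Still free. I'll go down 8 mm more, slowly.

{"fn": "move_arm", "kwargs": {
  "series": [
    [0.0013, -0.0004, -0.0023, 0, 0, 0],
    [0.0025, -0.0008, -0.0046, 0, 0, 0],
    [0.0038, -0.0012, -0.0069, 0, 0, 0],
    [0.0051, -0.0016, -0.0092, 0, 0, 0],
    [0.0051, -0.0016, -0.0092, 0, 0, 0]
  ]
}}

```text
clock: 7.95
position: [0.5744, -0.0216, 0.2002]
ee_rot: [0.394, 2.593, -0.104]
force: [-13.0, 4.0, 14.2]
width: 0.348
gripper_force: 20.0
```

```bash
python3 st.py
```

```text
TCP lamp mm [-0.43  1.38 32.87] f lamp [-4.7  -0.06 19.15] tq [ 0.21  1.55 -0.21] tilt [ 8.0e-04 -2.3e-03  1.0e+00] yang 90.2 q [-0.49, 0.16, 0.31, 2.21, 0.55, 0.37, 0.6] w 0.348 7.95
```

```bash
python3 - <<'E'
from al import *
M=np.array([.590,-.028,.172])
s=readout.observe(); T=s['position'];A=-Ro.from_rotvec(s['ee_rot']).as_matrix()[:,2];B=T-.0403*A
a,_=snap('scene');b,_=snap('top');w,bl,ng=masks(a)
t=np.arange(-.03,.1,.0005)
def ext(im,bl,C):
    nn,_=scan('scene',im,C,A,[0],bl); uv=proj('scene',C-.0015*nn+t[:,None]*A).astype(np.float32)
    v=cv2.remap(bl.astype(np.float32),uv[:,:1],uv[:,1:],1).ravel();k=t[v>.5];print('blue from',k[0],k[-1])
ext(a,bl,B)
im=cv2.imread('pics/c4.png')[:,:,::-1]
im4=np.zeros((420,560,3),np.uint8);im4[120:270,250:380]=cv2.resize(im[:,:520],(130,150),interpolation=cv2.INTER_AREA)
# c4 TCP
A4=-Ro.from_rotvec([.413,2.594,-.112]).as_matrix()[:,2]; A=A4
ext(im4,masks(im4)[1],np.array([.5494,-.0222,.2479])-.0403*A4)
o=np.zeros((500,800,3),np.uint8);o[:,:400]=cv2.resize(a[145:225,280:344],(400,500),interpolation=2);o[:,400:]=cv2.resize(b[145:205,226:274],(400,500),interpolation=2);save(o,'c7.png')
E
```

```text
blue from 0.009000000000000036 0.0775000000000001
blue from 2.7755575615628914e-17 0.06800000000000009
```

View pics/c7.png

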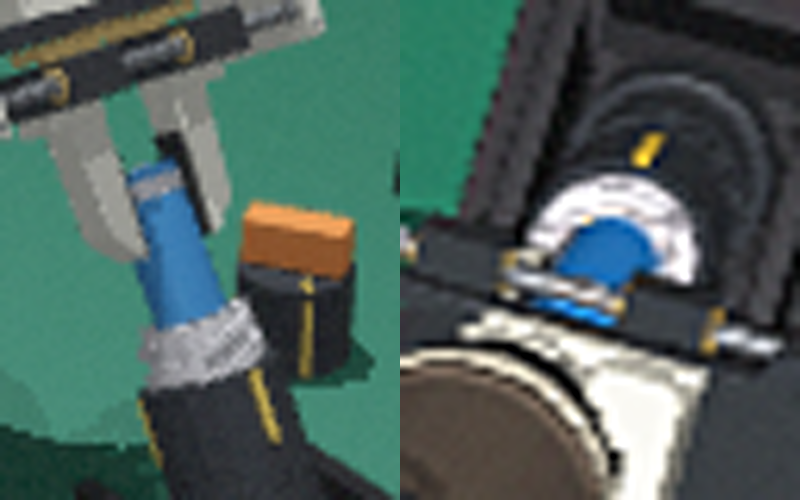

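c7: the cell has slid about 9 mm up in the grip and its bottom is still at the rim, sitting slightly towards +x and −y of the bore. I'll lift, shift by about (−1.2,+1) mm and retry.

{"fn": "move_arm", "kwargs": {
  "series": [
    [-0.0035, 0.0025, 0.0038, 0, 0, 0],
    [-0.0035, 0.0025, 0.0038, 0, 0, 0],
    [-0.0035, 0.0025, 0.0038, 0, 0, 0],
    [-0.0035, 0.0025, 0.0038, 0, 0, 0],
    [-0.0035, 0.0025, 0.0038, 0, 0, 0]
  ]
}}

```text
clock: 8.55
position: [0.5719, -0.0205, 0.2024]
ee_rot: [0.395, 2.593, -0.106]
force: [0.1, 0.2, -0.8]
width: 0.345
gripper_force: 20.0
```

{"fn": "move_arm", "kwargs": {
  "series": [
    [0.0011, -0.0003, -0.002, 0, 0, 0],
    [0.0022, -0.0007, -0.004, 0, 0, 0],
    [0.0032, -0.001, -0.0058, 0, 0, 0],
    [0.0032, -0.001, -0.0058, 0, 0, 0]
  ]
}}

```text
clock: 8.95
position: [0.5739, -0.0208, 0.1977]
ee_rot: [0.394, 2.594, -0.106]
force: [-0.9, 2.1, -3.2]
width: 0.34
gripper_force: 20.0
```

```bash
python3 st.py
```

```text
TCP lamp mm [-2.31  2.04 30.96] f lamp [-2.89  1.75 -2.08] tq [0.75 1.1  0.22] tilt [ 0.002  -0.0013  1.    ] yang 90.2 q [-0.5, 0.16, 0.32, 2.21, 0.56, 0.36, 0.59] w 0.34 8.95
```

{"fn": "move_arm", "kwargs": {
  "series": [
    [0.0012, -0.0002, -0.0024, 0, 0, 0],
    [0.0024, -0.0003, -0.0048, 0, 0, 0],
    [0.0037, -0.0005, -0.0071, 0, 0, 0],
    [0.0037, -0.0005, -0.0071, 0, 0, 0]
  ]
}}

```text
clock: 9.35
position: [0.5771, -0.0216, 0.1924]
ee_rot: [0.394, 2.594, -0.106]
force: [-1.0, 1.9, -4.6]
width: 0.349
gripper_force: 20.0
```

```bash
python3 st.py
```

```text
TCP lamp mm [-2.15  2.26 24.85] f lamp [-3.63  1.55 -3.21] tq [0.79 1.24 0.2 ] tilt [ 1.6e-03 -9.0e-04  1.0e+00] yang 90.2 q [-0.5, 0.18, 0.32, 2.21, 0.56, 0.35, 0.58] w 0.349 9.35
```

{"fn": "move_arm", "kwargs": {
  "series": [
    [0.0028, -0.0008, -0.0056, 0, 0, 0],
    [0.0057, -0.0016, -0.0112, 0, 0, 0],
    [0.0085, -0.0024, -0.0168, 0, 0, 0],
    [0.0114, -0.0032, -0.0224, 0, 0, 0],
    [0.0114, -0.0032, -0.0224, 0, 0, 0]
  ]
}}

```text
clock: 9.85
position: [0.586, -0.0243, 0.1756]
ee_rot: [0.395, 2.593, -0.107]
force: [-0.3, 1.0, -2.7]
width: 0.342
gripper_force: 20.0
```

```bash
python3 st.py
```

```text
TCP lamp mm [-2.48  2.3   5.57] f lamp [-1.88  0.83 -2.05] tq [0.38 0.98 0.14] tilt [ 1.2e-03 -5.0e-04  1.0e+00] yang 90.1 q [-0.49, 0.22, 0.34, 2.21, 0.58, 0.3, 0.57] w 0.342 9.85
```

{"fn": "move_arm", "kwargs": {
  "series": [
    [0, 0, 0, 0, 0, 0],
    [0, 0, 0, 0, 0, 0],
    [0, 0, 0, 0, 0, 0],
    [0, 0, 0, 0, 0, 0]
  ],
  "claw": 0.2
}}

```text
clock: 10.25
position: [0.5859, -0.024, 0.1765]
ee_rot: [0.395, 2.593, -0.105]
force: [0.1, -0.7, 0.1]
width: 0.591
gripper_force: 0.0
```

{"fn": "move_arm", "kwargs": {
  "series": [
    [-0.015, 0.0047, 0.027, 0, 0, 0],
    [-0.03, 0.0094, 0.054, 0, 0, 0],
    [-0.06, 0.019, 0.108, 0, 0, 0],
    [-0.09, 0.028, 0.16, 0, 0, 0],
    [-0.09, 0.028, 0.18, 0, 0, 0]
  ]
}}

```text
clock: 10.75
position: [0.5173, -0.0019, 0.3149]
ee_rot: [0.393, 2.59, -0.101]
force: [1.1, -0.6, -0.8]
width: 0.604
gripper_force: 0.0
```

```bash
python3 - <<'E'
from al import *
M=np.array([.590,-.028,.172])
a,_=snap('scene');b,_=snap('top');w,bl,ng=masks(a)
# cell top: blue extents along axis
for C in (M+RL@[-.002,.002,0],):
    t=np.arange(-.01,.09,.0005);uv=proj('scene',C+t[:,None]*ZL).astype(np.float32)
    v=cv2.remap(bl.astype(np.float32),uv[:,:1],uv[:,1:],1).ravel();k=t[v>.5];print('blue z',k[0],k[-1])
nn,o=scan('scene',a,M,ZL,[.01,.015,.02],bl,.03);print(nn@RL,o.round(4).tolist())
go([.492,.2232,.2],down(104.1))
save(np.hstack([cv2.resize(a[145:225,280:344],(400,500),interpolation=2),cv2.resize(b[145:205,226:274],(400,500),interpolation=2)]),'c8.png')
E
```

```text
blue z 0.0010000000000000096 0.032500000000000036
[-0.55674095 -0.83068616  0.        ] [[0.01, -0.0014, 0.03], [0.015, -0.001, 0.0292], [0.02, -0.001, 0.0268]]
row [-0.0362, 0.3006, -0.1525] [0.0101, 0.5094, 0.5113] q [-0.57, -0.1, 0.25, 2.13, 0.49, 0.72, 0.64] f [-0.5 -0.1 -1. ] w 0.6 0.0 10.85
```

View pics/c8.png

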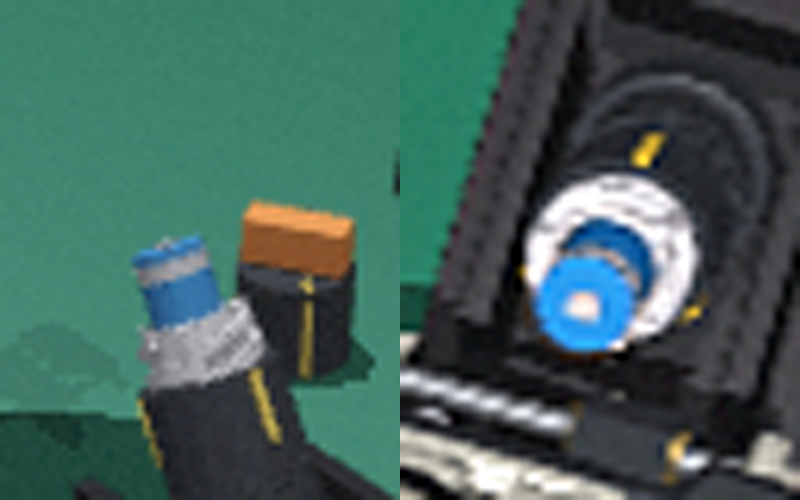

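c8: the cell stands in the bore with its nub up and about 33 mm showing, so step 1 is met. Next is the cap. I have used all 10 picture views, so the rest goes by numbers.

{"fn": "move_arm", "kwargs": {
  "series": [
    [-0.036, 0.3, -0.05, 0.01, 0.5094, 0.5113],
    [-0.036, 0.3, -0.05, 0.01, 0.5094, 0.5113],
    [-0.036, 0.3, -0.1, 0.01, 0.5094, 0.5113],
    [-0.036, 0.3, -0.15, 0.01, 0.5094, 0.5113],
    [-0.036, 0.3, -0.2, 0.01, 0.5094, 0.5113]
  ],
  "claw": 0.1
}}

```text
clock: 11.35
position: [0.4943, 0.2049, 0.196]
ee_rot: [0.391, -3.116, 0.004]
force: [0.0, 1.1, 0.5]
width: 0.554
gripper_force: 0.0
```

{"fn": "move_arm", "kwargs": {
  "series": [
    [0, 0, 0, 0, 0, 0],
    [0, 0, 0, 0, 0, 0],
    [0, 0, 0, 0, 0, 0]
  ]
}}

```text
clock: 11.65
position: [0.4941, 0.2003, 0.1978]
ee_rot: [-0.376, 3.116, -0.009]
force: [0.6, -1.1, 1.3]
width: 0.554
gripper_force: 0.0
```

```bash
python3 - <<'E'
from h import *
go([.492,.2232,.075],down(104.1))
print(readout.observe()['position'])
n='scene';im,d=snap(n);H,S,V=cv2.split(cv2.cvtColor(im,cv2.COLOR_RGB2HSV));yy,xx=np.indices(H.shape)
# bar top face, brighter orange; scene
c=proj(n,[.492,.2232,.0825])[0];m=(np.hypot(xx-c[0],yy-c[1])<22)&(H>3)&(H<20)&(S>140)
v=V[m];print(c,m.sum(),np.percentile(v,[5,25,50,75,95]))
t=(m&(V>np.percentile(v,50))) 
for thr in (150,170,190):
    uv=np.argwhere(m&(V>thr))[:,::-1]
    if len(uv)>20: r=cv2.minAreaRect(uv.astype(np.float32));print(thr,len(uv),plane(n,[uv.mean(0)],.0825).round(4),(plane(n,cv2.boxPoints(r),.0825)[:,:2]).round(4).tolist())
E
```

```text
row [-0.0028, 0.0305, -0.1637] [0.0053, 0.003, 0.0054] q [-0.63, 0.31, 0.19, 1.85, -0.06, 0.99, 1.39] f [ 0.6 -1.1  1.3] w 0.554 0.0 11.65
[0.49413521 0.20032003 0.19777722]
[325.96798901 179.79590378] 159 [128.  135.  139.  162.  232.1]
150 51 [[0.4952 0.2247 0.0825]] [[0.4744, 0.2066], [0.4633, 0.227], [0.5153, 0.244], [0.5256, 0.2236]]
170 27 [[0.4849 0.2218 0.0825]] [[0.4734, 0.2084], [0.4629, 0.2281], [0.5038, 0.2393], [0.5136, 0.2196]]
190 22 [[0.4835 0.2233 0.0825]] [[0.474, 0.2126], [0.4652, 0.2301], [0.4941, 0.236], [0.5025, 0.2186]]
```

{"fn": "move_arm", "kwargs": {
  "series": [
    [-0.001, 0.032, -0.04, 0.005, 0.003, 0.005],
    [-0.001, 0.032, -0.08, 0.005, 0.003, 0.005],
    [-0.001, 0.032, -0.12, 0.005, 0.003, 0.005],
    [-0.001, 0.032, -0.13, 0.005, 0.003, 0.005],
    [-0.001, 0.032, -0.13, 0.005, 0.003, 0.005]
  ]
}}

```text
clock: 12.2
position: [0.4929, 0.2251, 0.1006]
ee_rot: [0.388, -3.117, -0.001]
force: [-0.0, -0.7, 1.0]
width: 0.552
gripper_force: 0.0
```

```bash
python3 - <<'E'
from h import *
go([.4933,.2243,.0585],down(104.1));print(readout.observe()['position'])
E
```

```text
row [0.0005, -0.0011, -0.0561] [-0.0004, -0.0011, -0.0014] q [-0.64, 0.44, 0.15, 1.93, -0.1, 0.78, 1.39] f [-0.  -0.7  1. ] w 0.552 0.0 12.2
[0.49289398 0.22508824 0.10058991]
```

{"fn": "move_arm", "kwargs": {
  "series": [
    [0.0005, -0.001, -0.02, 0, 0, 0],
    [0.0005, -0.001, -0.04, 0, 0, 0],
    [0.0005, -0.001, -0.056, 0, 0, 0],
    [0.0005, -0.001, -0.056, 0, 0, 0],
    [0.0005, -0.001, -0.056, 0, 0, 0]
  ]
}}

```text
clock: 12.7
position: [0.4938, 0.225, 0.0585]
ee_rot: [0.389, -3.116, -0.001]
force: [0.6, 0.5, 0.9]
width: 0.548
gripper_force: 0.0
```

{"fn": "move_arm", "kwargs": {
  "series": [
    [0, 0, 0, 0, 0, 0],
    [0, 0, 0, 0, 0, 0],
    [0, 0, 0, 0, 0, 0],
    [0, 0, 0, 0, 0, 0],
    [0, 0, 0, 0, 0, 0]
  ],
  "claw": -1,
  "squeeze": 40
}}

```text
clock: 13.2
position: [0.4933, 0.225, 0.0575]
ee_rot: [0.389, -3.115, -0.001]
force: [0.6, 0.3, 1.4]
width: 0.236
gripper_force: 40.0
```

{"fn": "move_arm", "kwargs": {
  "series": [
    [0, 0, 0.06, 0, 0, 0],
    [0, 0, 0.12, 0, 0, 0],
    [0, 0, 0.19, 0, 0, 0],
    [0, 0, 0.25, 0, 0, 0],
    [0, 0, 0.3, 0, 0, 0]
  ]
}}

```text
clock: 13.7
position: [0.4934, 0.2247, 0.2854]
ee_rot: [0.389, -3.117, -0.002]
force: [0.9, 1.2, -1.1]
width: 0.236
gripper_force: 40.0
```

```bash
python3 - <<'E'
from h import *
M=np.array([.590,-.028,.172])+RL@[-.0022,.002,0]
go(M+ZL*.1075,lampR(30));print((M+ZL*.1075).round(3))
E
```

```text
row [0.0588, -0.3121, -0.0285] [0.2635, -0.4892, -1.4901] q [-0.68, 0.25, 0.19, 1.7, -0.05, 1.19, 1.35] f [ 0.9  1.2 -1.1] w 0.236 39.99464571475983 13.7
[ 0.538 -0.009  0.264]
```

{"fn": "move_arm", "kwargs": {
  "series": [
    [0.03, -0.15, 0.03, 0.132, -0.245, -0.745],
    [0.03, -0.15, 0.03, 0.132, -0.245, -0.745],
    [0.03, -0.15, 0.03, 0.132, -0.245, -0.745],
    [0.03, -0.15, 0.03, 0.132, -0.245, -0.745],
    [0.03, -0.15, 0.03, 0.132, -0.245, -0.745]
  ]
}}

```text
clock: 14.2
position: [0.5157, 0.1108, 0.305]
ee_rot: [0.67, 2.821, 0.139]
force: [-0.3, 0.2, -0.5]
width: 0.235
gripper_force: 40.0
```

```bash
python3 - <<'E'
from h import *
M=np.array([.590,-.028,.172])+RL@[-.0022,.002,0]
go(M+ZL*.1075,lampR(30))
E
```

```text
row [0.0291, -0.1602, -0.0547] [0.1417, -0.2682, -0.8118] q [-0.64, 0.05, 0.31, 1.92, 0.04, 0.92, 0.75] f [-0.3  0.2 -0.5] w 0.235 39.98936176300049 14.2
```

{"fn": "move_arm", "kwargs": {
  "series": [
    [0.015, -0.08, 0, 0.1417, -0.2682, -0.8118],
    [0.029, -0.16, 0, 0.1417, -0.2682, -0.8118],
    [0.029, -0.16, -0.02, 0.1417, -0.2682, -0.8118],
    [0.029, -0.16, -0.05, 0.1417, -0.2682, -0.8118],
    [0.029, -0.16, -0.055, 0.1417, -0.2682, -0.8118]
  ]
}}

```text
clock: 14.7
position: [0.5357, -0.0098, 0.2635]
ee_rot: [1.444, 2.283, 0.224]
force: [-0.1, 0.2, -2.0]
width: 0.238
gripper_force: 40.0
```

{"fn": "move_arm", "kwargs": {
  "series": [
    [0, 0, 0, 0, 0, 0],
    [0, 0, 0, 0, 0, 0],
    [0, 0, 0, 0, 0, 0]
  ]
}}

```text
clock: 15.0
position: [0.538, -0.0084, 0.2663]
ee_rot: [1.431, 2.289, 0.226]
force: [0.1, 0.9, -0.6]
width: 0.237
gripper_force: 40.0
```

```bash
python3 st.py; python3 - <<'E'
from al import *
M=np.array([.590,-.028,.172])+RL@[-.0022,.002,0]
go(M+ZL*.1075,lampR(30))
s=readout.observe(); T=s['position'];A=-Ro.from_rotvec(s['ee_rot']).as_matrix()[:,2];B=T-.0575*A
a,_=snap('scene');b,_=snap('top')
for n,im in(('scene',a),('top',b)):
    H,S,V=cv2.split(cv2.cvtColor(im,cv2.COLOR_RGB2HSV)); w,bl,ng=masks(im)
    dark=((V<75)&(S<120))|((H>15)&(H<35)&(S>100)&(V>90))
    nn,o=scan(n,im,M,ZL,[-.009,-.007,-.005],w);print(n,(RL.T@nn).round(2),'neck',(o*1e3).round(1).tolist())
    nn,o=scan(n,im,M,ZL,[.008,.014,.02],bl,.03);print(' cell',(o*1e3).round(1).tolist())
    nn,o=scan(n,im,B,A,[.008,.014,.02,.03,.04],dark,.045);print(' cap',(o*1e3).round(1).tolist())
E
```

```text
TCP lamp mm [ -0.95   3.11 109.39] f lamp [-0.46  0.83 -0.38] tq [0.09 0.7  0.03] tilt [ 0.0631 -0.0484  0.9968] yang 42.7 q [-0.57, 0.0, 0.37, 2.14, 0.31, 0.59, 0.03] w 0.237 15.0
row [-0.0006, -0.0014, -0.003] [0.0407, -0.0704, -0.2094] q [-0.57, 0.0, 0.37, 2.14, 0.31, 0.59, 0.03] f [ 0.1  0.9 -0.6] w 0.237 39.9949711561203 15.0
scene [-0.56 -0.83  0.  ] neck [[-9.0, -1.0, 52.4], [-7.0, -1.4, 52.4], [-5.0, -2.8, 50.4]]
 cell [[8.0, -0.6, 30.0], [14.0, -1.0, 29.2], [20.0, -8.6, 9.2]]
 cap [[8.0, -1.8, 61.6], [14.0, -0.0, 63.6], [20.0, -0.6, 62.4], [30.0, 0.4, 62.8], [40.0, 0.4, 63.6]]
top [-0.31 -0.95  0.  ] neck [[-9.0, 2.0, 56.8], [-7.0, 2.0, 56.8], [-5.0, 1.8, 57.2]]
 cell []
 cap [[8.0, 3.4, 82.4], [14.0, 3.2, 82.8], [20.0, 5.0, 79.2], [30.0, 3.6, 82.0], [40.0, 3.4, 82.4]]
```

{"fn": "move_arm", "kwargs": {
  "series": [
    [0, -0.001, -0.003, 0.0407, -0.0704, -0.2094],
    [0, -0.001, -0.003, 0.0407, -0.0704, -0.2094],
    [0, -0.001, -0.003, 0.0407, -0.0704, -0.2094],
    [0, -0.001, -0.003, 0.0407, -0.0704, -0.2094]
  ]
}}

```text
clock: 15.5
position: [0.5375, -0.0088, 0.2634]
ee_rot: [1.655, 2.06, 0.257]
force: [0.3, 0.1, -1.4]
width: 0.236
gripper_force: 40.0
```

```bash
cat > m.py <<'E'
from al import *
M=np.array([.590,-.028,.172])+RL@[-.0022,.002,0]
go(M+ZL*.1075,lampR(30))
s=readout.observe(); T=s['position'];A=-Ro.from_rotvec(s['ee_rot']).as_matrix()[:,2];B=T-.0575*A
print('B rel M prime',(RL.T@(B-M)*1e3).round(2))
n='scene';im,_=snap(n)
H,S,V=cv2.split(cv2.cvtColor(im,cv2.COLOR_RGB2HSV)); w,bl,ng=masks(im)
dark=((V<75)&(S<120))|((H>15)&(H<35)&(S>100)&(V>90))
nn,o=scan(n,im,M,ZL,[-.009,-.008,-.007,-.006],w);print('neck',(o*1e3).round(1).tolist())
nn,o=scan(n,im,B,A,[.006,.01,.014,.02,.03,.04],dark,.04);print(' cap',(o*1e3).round(1).tolist())
# rim bottom along axis at scene, front side: dark start
t=np.arange(-.03,.06,.0005)
uv=proj(n,B+t[:,None]*A).astype(np.float32);v=cv2.remap(dark.astype(np.float32),uv[:,:1],uv[:,1:],1).ravel();print('dark',t[v>.5][0],t[v>.5][-1])
E
python3 st.py; python3 m.py
```

```text
TCP lamp mm [ -2.6    2.56 107.09] f lamp [-0.45  0.14 -1.33] tq [0.17 0.77 0.03] tilt [4.e-04 3.e-04 1.e+00] yang 29.9 q [-0.6, -0.0, 0.33, 2.19, 0.53, 0.57, -0.45] w 0.236 15.5
row [-0.0, -0.0008, 0.0007] [-0.0007, -0.0002, 0.0016] q [-0.6, -0.0, 0.33, 2.19, 0.53, 0.57, -0.45] f [ 0.3  0.1 -1.4] w 0.236 39.99532878398895 15.5
B rel M prime [-0.43  0.54 49.59]
neck [[-9.0, -1.0, 52.4], [-8.0, -1.2, 52.8], [-7.0, -1.4, 52.4], [-6.0, -1.8, 52.4]]
 cap [[6.0, -0.4, 63.2], [10.0, 0.6, 63.6], [14.0, -0.4, 63.2], [20.0, 0.2, 63.6], [30.0, -0.0, 63.2], [40.0, -0.0, 64.0]]
dark 2.7755575615628914e-17 0.05500000000000008
```

{"fn": "move_arm", "kwargs": {
  "series": [
    [0.0072, -0.0019, -0.0129, 0, 0, 0],
    [0.0144, -0.0038, -0.0258, 0, 0, 0],
    [0.0216, -0.0058, -0.0387, 0, 0, 0],
    [0.0288, -0.0077, -0.0515, 0, 0, 0],
    [0.0288, -0.0077, -0.0515, 0, 0, 0]
  ]
}}

```text
clock: 16.05
position: [0.5591, -0.0155, 0.2238]
ee_rot: [1.657, 2.06, 0.254]
force: [-0.9, 0.3, -0.9]
width: 0.238
gripper_force: 40.0
```

```bash
python3 st.py; python3 m.py;  python3 - <<'E'
from al import *
# top view text map round the mouth
b,_=snap('top')
for y in range(152,196):
    r=cv2.cvtColor(np.ascontiguousarray(b[y:y+1,228:280]),cv2.COLOR_RGB2HSV)[0].astype(int)
    print(y,''.join('o' if 3<h<16 and s>140 and v>90 else 'y' if 15<h<35 and s>100 and v>90 else 'G' if 65<h<95 and s>90 else '#' if s<60 and v>100 else '%x'%min(9,v//12) for h,s,v in r))
E
```

```text
TCP lamp mm [-2.86  2.62 61.48] f lamp [-1.3   0.02 -0.34] tq [0.11 0.79 0.01] tilt [0.0016 0.0021 1.    ] yang 29.9 q [-0.57, 0.1, 0.36, 2.2, 0.54, 0.45, -0.45] w 0.238 16.05
row [-0.0288, 0.0082, 0.0536] [0.0002, -0.0016, 0.003] q [-0.57, 0.1, 0.36, 2.2, 0.54, 0.45, -0.45] f [-0.9  0.3 -0.9] w 0.238 39.99494969844818 16.05
B rel M prime [-0.76  0.5   3.98]
neck [[-9.0, -0.2, 50.8], [-8.0, 0.2, 50.0], [-7.0, -0.0, 49.6], [-6.0, -0.4, 49.6]]
 cap [[6.0, 1.4, 63.6], [10.0, -0.2, 62.0], [14.0, -0.6, 63.6], [20.0, 0.2, 63.6], [30.0, -0.0, 63.2], [40.0, -0.2, 63.6]]
dark -0.001999999999999974 0.053500000000000075
152 GGGGGGGGGGG55545651124555443333333444444443212111355
153 GGGGGGGGGG555445550213653323333333333344444443345444
154 GGGGGGGGGG555455521125532456778#85333334444444335654
155 GGGGGGGGGG554344401124346766555558##5333444444335554
156 GGGGGGGGG3436####7013456533333334457#533344443455553
157 GGGGGGGGG23436####0245654334333333357773346653455544
158 GGGGG2356666538###7256532344345433334577335664356514
159 43456765666555####1234245554455544433466424655455514
160 65556##45555655##213455
[... 1324 characters left out ...]
6665665G35666665
184 y655555555556866546655545oyooo8524456546664146666665
185 yy5555555665555653455554oyyooo5335566436651146666667
186 yy555555654323555345555ooyyyoo6445666556650356666666
187 yy75654433344555544647#oyyyyo5535566536664G46666665G
188 4774334556655544667o###oyyoo86445566446652146666665G
189 43222324666657####3o####yy5556554566546661356666666G
190 001110G13yy34#####337##8yyy45665666546665046666665GG
191 #####43111446#####712###4yyy5655666557763146666665GG
192 #######820105######26####4yyy355666522451356666666GG
193 4447######40027####48###6221112566653111136666665GGG
194 9999746#####302####45###6222214666543111246666675GGG
195 667899965####506###647###yy2225666644112146666665GGG
```

```bash
python3 - <<'E'
from al import *
M=np.array([.590,-.028,.172])
s=readout.observe(); T=s['position'];R=Ro.from_rotvec(s['ee_rot']).as_matrix();B=T+.0575*R[:,2]
for a in range(-90,100,15):
    t=np.radians(a);u=np.array([np.cos(t),np.sin(t),0])
    print(a,'rim',proj('top',B+RL@(u*.032))[0].round(1),'top edge',proj('top',B+RL@(u*.032+[0,0,.0545]))[0].round(1),'ridge',proj('top',M+RL@(u*.0265+[0,0,-.009]))[0].round(1))
E
```

```text
-90 rim [260.1 180.5] top edge [256.7 186.5] ridge [260.3 178. ]
-75 rim [260.5 177.6] top edge [257.  183.5] ridge [260.6 175.6]
-60 rim [260.  174.7] top edge [256.5 180.4] ridge [260.2 173.1]
-45 rim [258.8 171.9] top edge [255.3 177.5] ridge [259.2 170.9]
-30 rim [256.9 169.5] top edge [253.3 175. ] ridge [257.7 168.9]
-15 rim [254.5 167.6] top edge [250.8 173.1] ridge [255.6 167.3]
0 rim [251.6 166.3] top edge [247.8 171.8] ridge [253.3 166.3]
15 rim [248.6 165.8] top edge [244.7 171.3] ridge [250.8 165.9]
30 rim [245.6 166.1] top edge [241.6 171.6] ridge [248.4 166.2]
45 rim [242.8 167.2] top edge [238.7 172.7] ridge [246.1 167. ]
60 rim [240.5 168.9] top edge [236.3 174.5] ridge [244.1 168.5]
75 rim [238.7 171.2] top edge [234.5 176.8] ridge [242.7 170.3]
90 rim [237.6 173.9] top edge [233.4 179.6] ridge [241.8 172.6]
```

{"fn": "move_arm", "kwargs": {
  "series": [
    [0.002, -0.0006, 0.0012, 0, 0, 0],
    [0.002, -0.0006, 0.0012, 0, 0, 0],
    [0.0033, -0.001, -0.0011, 0, 0, 0],
    [0.0046, -0.0014, -0.0034, 0, 0, 0],
    [0.0058, -0.0018, -0.0057, 0, 0, 0]
  ]
}}

```text
clock: 16.65
position: [0.5633, -0.0162, 0.2202]
ee_rot: [1.657, 2.059, 0.257]
force: [-0.2, 0.8, -2.0]
width: 0.237
gripper_force: 40.0
```

{"fn": "move_arm", "kwargs": {
  "series": [
    [0, 0, 0, 0, 0, 0],
    [0, 0, 0, 0, 0, 0]
  ]
}}

```text
clock: 16.85
position: [0.5633, -0.0162, 0.2202]
ee_rot: [1.657, 2.059, 0.257]
force: [0.6, -0.2, -1.7]
width: 0.235
gripper_force: 40.0
```

```bash
python3 st.py
```

```text
TCP lamp mm [-1.04  3.27 56.25] f lamp [-0.24 -0.02 -1.78] tq [0.18 0.78 0.01] tilt [7.e-04 8.e-04 1.e+00] yang 29.8 q [-0.56, 0.11, 0.36, 2.2, 0.53, 0.43, -0.44] w 0.235 16.85
```

{"fn": "move_arm", "kwargs": {
  "series": [
    [0.0009, -0.0006, -0.0017, 0, 0, 0],
    [0.0017, -0.0011, -0.0035, 0, 0, 0],
    [0.0017, -0.0011, -0.0035, 0, 0, 0],
    [0.0017, -0.0011, -0.0035, 0, 0, 0]
  ]
}}

```text
clock: 17.25
position: [0.5644, -0.0167, 0.2174]
ee_rot: [1.657, 2.059, 0.257]
force: [-1.2, 2.7, -4.0]
width: 0.233
gripper_force: 40.0
```

```bash
python3 st.py
```

```text
TCP lamp mm [-1.38  3.09 53.21] f lamp [-3.71  2.21 -2.43] tq [0.8  1.14 0.31] tilt [1.e-03 6.e-04 1.e+00] yang 29.8 q [-0.56, 0.11, 0.36, 2.2, 0.54, 0.42, -0.44] w 0.233 17.25
```

{"fn": "move_arm", "kwargs": {
  "series": [
    [-0.0004, 0.0008, -0.0004, 0, 0, 0],
    [0.0004, 0.0006, -0.0018, 0, 0, 0],
    [0.0011, 0.0003, -0.0033, 0, 0, 0],
    [0.0011, 0.0003, -0.0033, 0, 0, 0],
    [0.0011, 0.0003, -0.0033, 0, 0, 0]
  ]
}}

```text
clock: 17.75
position: [0.5655, -0.0168, 0.2152]
ee_rot: [1.657, 2.059, 0.257]
force: [-0.3, 2.0, -3.1]
width: 0.239
gripper_force: 40.0
```

```bash
python3 st.py
```

```text
TCP lamp mm [-1.6   3.35 50.77] f lamp [-2.3   1.84 -2.2 ] tq [0.62 0.96 0.24] tilt [5.e-04 7.e-04 1.e+00] yang 29.8 q [-0.56, 0.12, 0.36, 2.21, 0.54, 0.41, -0.45] w 0.239 17.75
```

Still free axially. I'll shift (−0.6,+0.6) and go down 2.5 mm more, expecting contact near a rim of −8.5.

{"fn": "move_arm", "kwargs": {
  "series": [
    [-0.0004, 0.001, -0.0004, 0, 0, 0],
    [0.0004, 0.0008, -0.0018, 0, 0, 0],
    [0.0012, 0.0005, -0.0033, 0, 0, 0],
    [0.0012, 0.0005, -0.0033, 0, 0, 0],
    [0.0012, 0.0005, -0.0033, 0, 0, 0]
  ]
}}

```text
clock: 18.25
position: [0.5665, -0.0164, 0.2141]
ee_rot: [1.657, 2.057, 0.259]
force: [-16.3, 2.9, 19.7]
width: 0.241
gripper_force: 40.1
```

```bash
python3 st.py
```

```text
TCP lamp mm [-1.38  4.01 49.36] f lamp [-4.39 -2.16 25.23] tq [-0.06  1.86 -0.31] tilt [-8.e-04 -1.e-04  1.e+00] yang 29.8 q [-0.56, 0.12, 0.36, 2.21, 0.54, 0.41, -0.45] w 0.241 18.25
```

Contact at a rim of about −8.1 mm, square, so the cap is on the ridges and step 2 is met. I'll ease the load and turn counter-clockwise, following the ridge upwards.

{"fn": "move_arm", "kwargs": {
  "series": [
    [-0.0005, 0.0001, 0.0009, 0, 0, 0],
    [-0.001, 0.0003, 0.0018, -0.0557, 0.0175, 0.1011],
    [-0.0015, 0.0004, 0.0027, -0.1113, 0.035, 0.2021],
    [-0.002, 0.0006, 0.0037, -0.167, 0.0525, 0.3031],
    [-0.0025, 0.0008, 0.0046, -0.2226, 0.07, 0.4041]
  ]
}}

```text
clock: 18.75
position: [0.5647, -0.0155, 0.2169]
ee_rot: [1.095, 2.38, 0.089]
force: [-4.5, 2.9, 7.3]
width: 0.239
gripper_force: 40.0
```

```bash
python3 st.py
```

```text
TCP lamp mm [-1.69  4.35 52.81] f lamp [-0.78  1.38  8.92] tq [0.68 0.56 0.21] tilt [-8.e-04 -2.e-04  1.e+00] yang 58.0 q [-0.5, 0.12, 0.28, 2.2, 0.56, 0.43, 0.02] w 0.239 18.75
```

{"fn": "move_arm", "kwargs": {
  "series": [
    [-0.0004, 0.0001, 0.0008, -0.0636, 0.02, 0.1155],
    [-0.0004, 0.0001, 0.0008, -0.1272, 0.04, 0.231],
    [0.0, 0.0, 0.0, -0.1908, 0.06, 0.3465],
    [0.0013, -0.0004, -0.0023, -0.2067, 0.065, 0.3753],
    [0.0026, -0.0008, -0.0046, -0.2067, 0.065, 0.3753]
  ]
}}

```text
clock: 19.25
position: [0.5665, -0.0168, 0.2127]
ee_rot: [0.537, 2.564, -0.07]
force: [-0.3, -0.5, -0.4]
width: 0.238
gripper_force: 40.0
```

```bash
python3 st.py
```

```text
TCP lamp mm [-1.98  3.58 48.16] f lamp [-0.28 -0.59 -0.28] tq [0.27 0.84 0.03] tilt [-4.0e-04  1.2e-03  1.0e+00] yang 83.8 q [-0.44, 0.13, 0.23, 2.2, 0.58, 0.42, 0.45] w 0.238 19.25
```

{"fn": "move_arm", "kwargs": {
  "series": [
    [0.0014, -0.0004, -0.0025, 0, 0, 0],
    [0.0027, -0.0009, -0.005, 0, 0, 0],
    [0.0041, -0.0013, -0.0075, 0, 0, 0],
    [0.0041, -0.0013, -0.0075, 0, 0, 0],
    [0.0041, -0.0013, -0.0075, 0, 0, 0]
  ]
}}

```text
clock: 19.75
position: [0.5695, -0.0174, 0.2074]
ee_rot: [0.538, 2.563, -0.07]
force: [-6.2, -0.2, 6.3]
width: 0.241
gripper_force: 40.0
```

```bash
python3 st.py
```

```text
TCP lamp mm [-2.01  3.95 42.07] f lamp [-1.96 -2.01  8.39] tq [ 0.14  1.17 -0.16] tilt [-5.e-04  8.e-04  1.e+00] yang 83.8 q [-0.44, 0.14, 0.23, 2.2, 0.59, 0.4, 0.44] w 0.241 19.75
```

Dropped into the thread start (rim about −15.6 mm, 8 N), so step 3 is met. Now I'll screw it forward.

{"fn": "move_arm", "kwargs": {
  "series": [
    [-0.0002, 0.0001, 0.0003, 0.0636, -0.02, -0.1155],
    [-0.0002, 0.0001, 0.0003, 0.1272, -0.04, -0.231],
    [-0.0001, 0, 0.0002, 0.1908, -0.06, -0.3465],
    [0.0004, -0.0001, -0.0007, 0.2544, -0.08, -0.462],
    [0.0009, -0.0003, -0.0016, 0.318, -0.1, -0.5775]
  ]
}}

```text
clock: 20.25
position: [0.5704, -0.0175, 0.2061]
ee_rot: [1.394, 2.229, 0.176]
force: [-1.5, 0.5, 0.0]
width: 0.232
gripper_force: 40.0
```

```bash
python3 st.py
```

```text
TCP lamp mm [-1.86  4.11 40.43] f lamp [-1.33 -0.01  0.78] tq [ 0.09  0.73 -0.03] tilt [-1.e-04  6.e-04  1.e+00] yang 43.4 q [-0.54, 0.14, 0.35, 2.21, 0.55, 0.39, -0.22] w 0.232 20.25
```

{"fn": "move_arm", "kwargs": {
  "series": [
    [0.0006, -0.0002, -0.0011, 0.0636, -0.02, -0.1155],
    [0.0012, -0.0004, -0.0022, 0.1272, -0.04, -0.231],
    [0.0018, -0.0006, -0.0033, 0.1908, -0.06, -0.3465],
    [0.0024, -0.0008, -0.0043, 0.2544, -0.08, -0.462],
    [0.0029, -0.0009, -0.0052, 0.2926, -0.092, -0.5313]
  ]
}}

```text
clock: 20.75
position: [0.5727, -0.0182, 0.2023]
ee_rot: [2.062, 1.705, 0.39]
force: [-3.0, 0.9, 2.8]
width: 0.24
gripper_force: 40.0
```

```bash
python3 st.py
```

```text
TCP lamp mm [-1.65  4.18 35.97] f lamp [-1.31 -0.    4.02] tq [-0.02  0.79 -0.08] tilt [0.e+00 2.e-04 1.e+00] yang 6.6 q [-0.65, 0.16, 0.48, 2.22, 0.5, 0.36, -0.81] w 0.24 20.75
```

{"fn": "move_arm", "kwargs": {
  "series": [
    [0, 0, 0, 0.03, -0.0094, -0.0545],
    [0, 0, 0, 0.0557, -0.0175, -0.1011],
    [0, 0, 0, 0.0557, -0.0175, -0.1011],
    [0, 0, 0, 0.0557, -0.0175, -0.1011]
  ]
}}

```text
clock: 21.15
position: [0.5728, -0.0179, 0.2024]
ee_rot: [2.165, 1.592, 0.426]
force: [-0.1, -0.5, 1.6]
width: 0.241
gripper_force: 40.2
```

```bash
python3 st.py
```

```text
TCP lamp mm [-1.63  4.47 36.  ] f lamp [ 0.82 -0.55  1.32] tq [-0.17  0.56  0.62] tilt [-0.e+00 -3.e-04  1.e+00] yang 0.1 q [-0.67, 0.16, 0.5, 2.22, 0.48, 0.36, -0.91] w 0.241 21.15
```

Stop felt: about 0.6 N·m at −29.9°, rim about −21.5 mm. I'll release and retreat along the axis.

{"fn": "move_arm", "kwargs": {
  "series": [
    [0, 0, 0, 0, 0, 0],
    [0, 0, 0, 0, 0, 0],
    [0, 0, 0, 0, 0, 0],
    [0, 0, 0, 0, 0, 0]
  ],
  "claw": 0.0
}}

```text
clock: 21.55
position: [0.5723, -0.0184, 0.202]
ee_rot: [2.168, 1.59, 0.425]
force: [0.0, 0.8, -0.5]
width: 0.493
gripper_force: 0.0
```

{"fn": "move_arm", "kwargs": {
  "series": [
    [-0.012, 0.0038, 0.022, 0, 0, 0],
    [-0.03, 0.0094, 0.054, 0, 0, 0],
    [-0.06, 0.019, 0.108, 0, 0, 0],
    [-0.09, 0.028, 0.163, 0, 0, 0],
    [-0.09, 0.028, 0.163, 0, 0, 0]
  ]
}}

```text
clock: 22.05
position: [0.5052, 0.0041, 0.3297]
ee_rot: [2.166, 1.589, 0.437]
force: [1.0, 0.2, 1.3]
width: 0.498
gripper_force: 0.0
```

```bash
python3 st.py; python3 - <<'E'
from al import *
M=np.array([.590,-.028,.172])+RL@[-.0015,.003,0]
im,d=snap('scene');H,S,V=cv2.split(cv2.cvtColor(im,cv2.COLOR_RGB2HSV))
org=(H>3)&(H<16)&(S>140)&(V>90)
w=(S<60)&(V>100)
t=np.arange(-.03,.09,.0005);uv=proj('scene',M+t[:,None]*ZL).astype(np.float32)
for nm,m in(('orange',org),('white',w)):
    v=cv2.remap(m.astype(np.float32),uv[:,:1],uv[:,1:],1).ravel();k=t[v>.5];print(nm,(k[0],k[-1]) if len(k) else None)
yy,xx=np.indices(H.shape);c=proj('scene',M+.045*ZL)[0];m=org&(np.hypot(xx-c[0],yy-c[1])<30)
uv=np.argwhere(m)[:,::-1];P=(pts('scene',uv,d)-M)@RL;print('bar pts lamp z pct',np.percentile(P[:,2],[5,50,95]).round(4))
E
```

```text
TCP lamp mm [  0.42   5.13 181.8 ] f lamp [1.4  0.51 0.65] tq [0.05 0.58 0.02] tilt [-0.0044 -0.0063  1.    ] yang -0.1 q [-0.81, -0.16, 0.41, 2.13, 0.55, 0.81, -1.01] w 0.498 22.05
orange (np.float64(0.03600000000000006), np.float64(0.06250000000000008))
white (np.float64(-0.026499999999999996), np.float64(-0.023999999999999994))
bar pts lamp z pct [0.0382 0.0504 0.0624]
```

The bar top sits at about 62 mm above the mouth (61.7 expected at the stop) and no neck is visible, so the cap is home. I'm handing in.

```bash
python3 -c "
from cell import ticket
print(ticket.sign_off())"
```

```text
the job is handed in; nothing more can be done
None
```

The job is handed in at about 22 s, with no verdict returned: the cell is in the tube, nub up, and the cap is screwed to its stop (rim about 21 mm below the mouth) and released; I did not re-check the bystanders.

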